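# Thread a spindle shaft through bearing blocks in the assembly jig

## Robot

A 7-joint arm with a two-finger parallel gripper is mounted at the origin on the work surface. World frame = base frame: x ahead of the robot, y to its left, z up, the work surface at z = 0. Lengths are in m, angles in rad, forces in N, time in s.
With the tool pointing down it reaches from about 0.425 to 0.925 m from the base axis. Payload 6.8 kg.
Tool frame: the origin (TCP) lies midway between the tips of the shut fingers; the grasp point (between the pads) lies 19 mm behind it; z points along the fingers, y is the line along which they close (so a half turn about z gives the same grasp; the last joint's range is limited). The gripper opens to 85 mm and grips with 20 to 120 N. Pads are 22 mm wide; open, the fingers measure 114 mm over their backs; the gripper's body (76 mm by 85 mm) begins 54 mm behind the grasp point. The pads swing forward as they close: fully open they stand 13 mm farther back than shut.
Start: joints at [-1.442, 0.477, 0.022, 1.555, -0.011, 1.109, -0.083], TCP at [0.158, 0.656, 0.231] pointing down, gripper open.
Joint ranges: [-2.96, 2.96], [-0.34, 2.1], [-1.41, 1.46], [0.24, 2.44], [-1.37, 4.51], [0.17, 1.92], [-2.96, 2.96]. Speed limits (rad/s): [2.39, 2.39, 3.14, 3.14, 3.14, 3.14, 3.14].

## Interface

Orientations are given as a unit quaternion [w, x, y, z].
In Python, from station import readout, imaging, hand_in gives the robot as it stands.
- The arm moves only by the tool drive_tool, never from a script. Its argument "series" is a list of rows, each a list of 5 numbers: the shift along the tool's x, y, z in cm, then the turn about the tool's z in degrees, then the closure, from -1 (fully open) to 1 (shut). A call has 1 to 8 rows; each row shifts and turns the commanded pose from where the row before left it, along the tool's axes as they then stand; what a row does not reach is not made up. A row lasts 1/10 s, in which the tool goes at most 50 mm and 8.59 degrees, less where a joint would pass 70% of its speed; a pose out of reach is approached as far as the arm can. A call with a gripper value outside its range is refused whole. The fingers move at their own pace and stop on an object; "squeeze" is the grip in N (left out, the last holds). Time passes only in rows, so rows that do not move let the fingers close. It gives the time, the measured TCP pose, the force, the opening and the grip force at its end, in the units of the state.
- readout.get_obs(): the state, without advancing time (a new reading comes with each control period).
- imaging.read_camera(name): name is "scene" or "top" or "wrist"; returns the picture (480x640x3 uint8, red, green, blue); there is no depth.
- imaging.camera_model(name): a dict with "vfov" (degrees; the focal length in pixels is half the picture's height over the tangent of half this angle, whatever the lens; pixels are square), "cx", "cy" (the principal point, pixels), "xyz" and "orientation" of the camera in the world. Camera axes: x right, y down, z forward; pixel columns grow to the right and rows downward; lengths in m; the calibration is good to about 2 mm. A picture is of the moment at which its call begins: read the wrist's pose just before it. camera_model takes no time and is no camera call; for the wrist camera it gives the pose at the moment of the call.
- hand_in(): hands the job in; it is judged then, once.
Trained networks look in the newest picture that a camera, given by its name, has taken for a name from the list of things; names that differ only in an ending like _2 or _b are one class to them, and where a whole thing is asked for, a point or a joint stands for the part that bears it (a point fixed in the world has none). Each returns a list of dicts, best first, with "conf" (0 to 1); they miss things now and then, are a little off and sometimes report something else, mostly with a low value. They report only what shows in the picture. A call takes as long as a camera call.
- imaging.cut_out(thing, camera): "mask" (480x640 bool, what is visible of it) and "centre" ([column, row] in pixels, amid what is visible of it).
The state is a dict: "t": time; "q": joint angles; "joint_vel": joint speeds; "joint_torque": joint torques, N m; "eef_pos": TCP position; "tool_rot": TCP orientation; "contact_force": force on the tool from outside, world axes, zero at the start; "torque": the same for the moment, N m; "gripper_width": opening from 0.0 (shut) to 1.0 (fully open); "grasp_force": force on a finger pad.
Only numpy, scipy, OpenCV 4.12 (cv2) and the standard library are available. Lean on these libraries where they do the work, as an engineer would, in place of code of your own. Each camera call takes 0.05 s, during which the arm holds its last target. There are 200 camera calls.

## Task

Assemble the spindle in the green jig: stand every blue bearing block fully down in a pocket of the jig with its bore along the row, any pocket will do, and put every red unbored blank, including one that may be left in the jig, into the grey tray. With all blue blocks in, slide the orange-headed shaft through them from the open end until its tip rests against the steel end stop, then throw the red locking lever fully over to its far side. Leave the grinding wheel, the tin and the spanner where they are.

Things in the scene. Friction and masses are not known exactly. Their poses are not given: they have to be found in the camera images.
- jig: Green jig fixed to the bench; steel base 8 mm thick. Origin: underside, below the middle pocket; y along the row towards the open end where the shaft enters; end stop and lever at -y. Three pockets 48 (x) by 45 mm (y), centres y = -54, 0, 54 mm, floor z = 8, wall tops z = 14 mm, walls 64 mm wide in all, y = -83 to 83. A seated block (2 mm play each side) has its bore axis at x = 0, z = 36 mm.
- pocket0 (a point): Centre of the floor of the pocket next to the end stop (jig y = -54 mm); axes as the jig.
- pocket1 (a point): Centre of the floor of the middle pocket; axes as the jig.
- pocket2 (a point): Centre of the floor of the pocket at the open end (jig y = 54 mm); axes as the jig.
- stop (a point): Point on the face of the end stop, a steel plate 40 mm wide, 8 mm thick and up to 60 mm above the bench, where the shaft's tip should come to rest: jig x = 0, y = -90 mm, z = 36 mm.
- good1: Bearing block, blue, brass ring round its bore. 44 mm wide (x), 46 mm high; foot 40 mm long (y), 10 mm thick; body above it 30 mm long (y). Origin: centre of the underside, z up. 0.3 kg. Grip the flat sides at x = +-22 mm. A half turn makes no difference. May be absent. Bore 16 mm in diameter right through along y, centred 28 mm above the underside. Starts on the bench, to the robot's left.
- good2: Bearing block, blue, brass ring round its bore. 44 mm wide (x), 46 mm high; foot 40 mm long (y), 10 mm thick; body above it 30 mm long (y). Origin: centre of the underside, z up. 0.3 kg. Grip the flat sides at x = +-22 mm. A half turn makes no difference. May be absent. Bore 16 mm in diameter right through along y, centred 28 mm above the underside. Starts on the bench, to the robot's left.
- good3: Bearing block, blue, brass ring round its bore. 44 mm wide (x), 46 mm high; foot 40 mm long (y), 10 mm thick; body above it 30 mm long (y). Origin: centre of the underside, z up. 0.3 kg. Grip the flat sides at x = +-22 mm. A half turn makes no difference. May be absent. Bore 16 mm in diameter right through along y, centred 28 mm above the underside. Starts on the bench, to the robot's left.
- blank1: Blank casting, red all over, solid with no bore. 44 mm wide (x), 46 mm high; foot 40 mm long (y), 10 mm thick; body above it 30 mm long (y). Origin: centre of the underside, z up. 0.3 kg. Grip the flat sides at x = +-22 mm. A half turn makes no difference. May be absent. If present it starts standing in the middle pocket of the jig.
- blank2: Blank casting, red all over, solid with no bore. 44 mm wide (x), 46 mm high; foot 40 mm long (y), 10 mm thick; body above it 30 mm long (y). Origin: centre of the underside, z up. 0.3 kg. Grip the flat sides at x = +-22 mm. A half turn makes no difference. May be absent. If present it starts on the bench among the blue blocks.
- blank3: Blank casting, red all over, solid with no bore. 44 mm wide (x), 46 mm high; foot 40 mm long (y), 10 mm thick; body above it 30 mm long (y). Origin: centre of the underside, z up. 0.3 kg. Grip the flat sides at x = +-22 mm. A half turn makes no difference. May be absent. If present it starts on the bench among the blue blocks.
- shaft: Steel shaft 12 mm in diameter, orange square head 20 x 20 x 40 mm. Origin on the axis at the shoulder; y along the axis: head y = 0 to 40 mm, shaft y = 0 to -182 mm, its last 10 mm tapering to 5 mm. 0.16 kg. Starts level in the rest, axis 34 mm above the bench, head overhanging. Home, the shoulder is at jig y = 92 mm.
- tip (a point): The end of the shaft's tapered tip, on its axis.
- head (a point): Centre of the shaft's orange head, 20 mm behind the shoulder; the place to grip it.
- rest: Wooden rest for the shaft, fixed, 50 x 130 x 39 mm high, y along the shaft; two uprights at y = +-50 mm with upward-open slots 16 mm wide whose floors are 28 mm above the bench. Origin: centre of the underside.
- tray: Grey open tray for blanks, fixed, outside 150 mm (x) by 190 mm (y), 32 mm high, walls and floor 5 mm. Origin: centre of the underside.
- lock (a joint): Red-knobbed lever on the jig behind the end stop, hinged parallel to the jig's y at jig x = 0, y = -150 mm, 30 mm above the bench. 0 rad: leans 0.5 rad to the jig's -x side (towards the robot); 1.0 rad: leans 0.5 rad to the far side, against its stop. Starts at 0 to 0.25. Stays where it is left; moves with about 1 N at the knob.
- lock_tip (a point): Centre of the lever's red ball knob, 26 mm in diameter, 80 mm from the hinge axis, on a thin steel rod over a grey base block 70 (x) by 50 mm, its top 33 mm above the bench; about 100 mm above the bench at either end, 110 mm midway.
- wheel: Dark grinding wheel lying flat on the bench, 110 mm in diameter, 20 mm thick; origin centre of the underside. Leave alone.
- tin: Tin, 72 mm in diameter, 75 mm high, upright; origin centre of the underside. Leave alone.
- spanner: Spanner lying on the bench, along its x. Leave alone.

How it is judged:
By the outcome, as a careful person would: the job done as asked, in the order asked, and still so for the second after the job is handed in, with the robot touching nothing.
Of good1, good2, good3 only 2 to 3 are there at a start; the rules pass over those that are not, and their reading is None.
Of blank1, blank2, blank3 only 2 to 3 are there at a start; the rules pass over those that are not, and their reading is None.
At some moment in a run one of good1, good2, good3, blank2, blank3 may be knocked a few centimetres aside while the robot is not near it.
Once in a run the grip may slacken for a moment while it holds something.
It also fails if it takes over 210 s, if anything falls off the work surface, if the arm or the gripper's body presses on something with over 40 N, if the wrist force passes 120 N, or if a joint passes its speed limit or range.

## Working session

There is one attempt and no reset: what is moved stays moved. The work goes in short steps, Python scripts to look and compute and a tool call to move; the robot and the scene stay as the last step left them, time stands still between calls to the robot, and variables do not carry over. Pictures are saved under pics/ and viewed, at most 14 in all, crops included, and the job is handed in when it is done.

Besides the shell and the picture viewer there is one more tool, called as name(argument=value, ...), one argument or row to a line, values as JSON. drive_tool: Moves the arm, as the interface text tells. Its arguments: {"type":"object","properties":{"series":{"type":"array"},"squeeze":{"type":"number"}},"required":["series"]}

```bash
ls; mkdir -p pics; python3 - <<'E'
from station import readout, imaging
import cv2
o=readout.get_obs();print(o)
for n in("scene","top"):
    im=imaging.read_camera(n);cv2.imwrite(f"pics/{n}0.png",im[:,:,::-1]);print(n,imaging.camera_model(n))
print(imaging.camera_model("wrist"))
E
```

```text
pics
{'t': 0.0, 'q': array([-1.44215062,  0.47781166,  0.02231381,  1.55643369, -0.01148702,
        1.10931672, -0.08305944]), 'joint_vel': array([-1.34587412e-03, -8.31950699e-04, -2.64577555e-03, -8.27411267e-05,
        1.67044533e-03,  3.11513372e-04,  1.31518468e-03]), 'joint_torque': array([ 2.21108958e-04, -5.96447754e+01,  1.60812624e+00, -2.81183946e+01,
        1.25248989e-02,  9.46018612e-03,  1.75045795e-05]), 'eef_pos': array([0.15817859, 0.65559775, 0.23032498]), 'tool_rot': array([-4.04035566e-05,  1.18051288e-01,  9.93007072e-01, -9.19873124e-04]), 'contact_force': array([-0.18955499, -0.83128713,  0.17639965]), 'torque': array([-0.0314164 , -0.02897083,  0.02420851]), 'grasp_force': 0.0, 'gripper_width': 0.9998549362786089}
scene {'vfov': 49.04360623317933, 'cx': 322.91266570741607, 'cy': 236.67776217800602, 'xyz': array([1.36899111, 0.37450805, 1.08949115]), 'orientation': array([-0.19252388,  0.50890635,  0.7870785 , -0.2906137 ])}
top {'vfov': 56.112791451639545, 'cx': 322.77167140307637, 'cy': 237.70908930319158, 'xyz': array([0.48239229, 0.03334078, 1.22534009]), 'orientation': array([-0.02736958,  0.70672094, -0.70608526,  0.03521408])}
{'vfov': 68.02531314225556, 'cx': 315.78119941250304, 'cy': 242.80343987195002, 'xyz': array([0.09569055, 0.67105579, 0.37284962]), 'orientation': array([0.10244616, 0.77898566, 0.61342056, 0.08000836])}
```

View pics/top0.png

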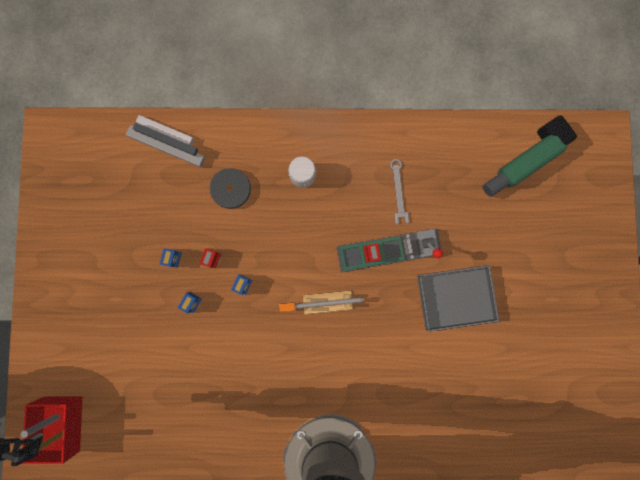

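View pics/scene0.png

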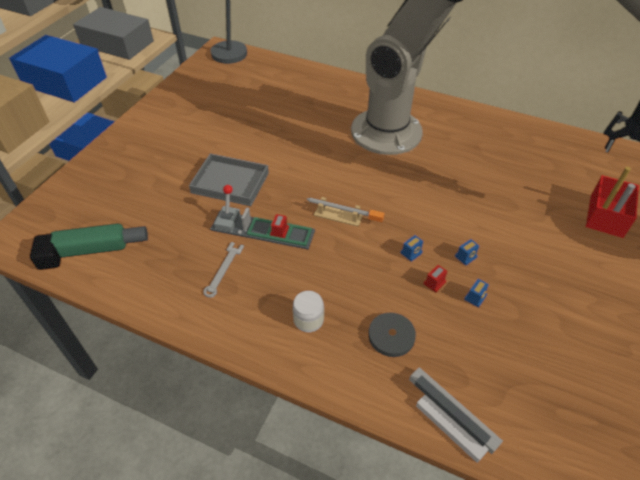

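```bash
cat > h.py <<'E'
from station import readout, imaging
import numpy as np, cv2
from scipy.spatial.transform import Rotation as R
rot=lambda q:R.from_quat(np.r_[q[1:],q[0]])
def ray(m,px):
    f=240/np.tan(np.radians(m["vfov"]/2))
    d=np.c_[(np.atleast_2d(px)-[m["cx"],m["cy"]])/f,np.ones(len(np.atleast_2d(px)))]
    return rot(m["orientation"]).apply(d)
def at_z(m,px,z):
    d=ray(m,px);return m["xyz"]+d*((z-m["xyz"][2])/d[:,2])[:,None]
def proj(m,P):
    f=240/np.tan(np.radians(m["vfov"]/2))
    c=rot(m["orientation"]).inv().apply(np.atleast_2d(P)-m["xyz"]);return c[:,:2]/c[:,2:]*f+[m["cx"],m["cy"]]
def snap(cam):
    m=imaging.camera_model(cam);im=imaging.read_camera(cam);return m,im
def yaw():  # angle of tool y (closing line) in world, and tool x
    o=readout.get_obs();r=rot(o["tool_rot"]).as_matrix();return o,r
def go(x,y,z,closing=None):
    "print tool-frame shift (cm) & turn (deg) to TCP target, closing = world angle of closing line (deg)"
    o,r=yaw();d=r.T@(np.array([x,y,z])-o["eef_pos"])*100
    a=np.degrees(np.arctan2(r[1,1],r[0,1]));t=0
    if closing is not None: t=-((closing-a+90)%180-90)   # tool z down: positive turn = world clockwise
    print("shift cm",np.round(d,2),"turn",round(t,1),"closing now",round(a,1),"q7",round(o["q"][6],2),"tcp",np.round(o["eef_pos"],4),"t",o["t"])
E
python3 - <<'E'
from h import *
m,im=snap("top")
Z=dict(good1=.046,blank1=.046,jig=.01,rest=.03,shaft=.034,head=.034,tray=.03,wheel=.02,tin=.075,lock=.1,spanner=0.005)
for n,z in Z.items():
    for r in imaging.cut_out(n,"top"):
        if r["conf"]<.3: continue
        P=at_z(m,r["centre"],z)[0]
        c=np.argwhere(r["mask"])[:,::-1]; W=at_z(m,c,z)[:,:2];rc=cv2.minAreaRect((W*1000).astype(np.float32))
        print(n,round(r["conf"],2),np.round(r["centre"]),np.round(P,3),[np.round(v,0) for v in rc])
o,r=yaw();print(r.round(3))
E
```

```text
good1 0.73 [191. 301.] [0.422 0.362 0.046] [array([418., 366.]), array([45., 53.]), np.float64(62.0)]
good1 0.55 [244. 288.] [0.457 0.225 0.046] [array([464., 233.]), array([42., 45.]), np.float64(64.0)]
good1 0.51 [169. 258.] [0.533 0.421 0.046] [array([535., 419.]), array([46., 43.]), np.float64(78.0)]
blank1 0.54 [210. 258.] [0.533 0.314 0.046] [array([534., 316.]), array([45., 46.]), np.float64(71.0)]
jig 0.86 [394. 248.] [ 0.563 -0.172  0.01 ] [array([ 558., -159.]), array([ 80., 283.]), np.float64(8.0)]
rest 0.7 [328. 302.] [0.419 0.005 0.03 ] [array([419.,   9.]), array([ 49., 126.]), np.float64(6.0)]
rest 0.65 [242. 286.] [0.459 0.234 0.03 ] [array([464., 237.]), array([42., 50.]), np.float64(67.0)]
shaft 0.83 [313. 301.] [0.421 0.045 0.034] [array([416.,  26.]), array([ 21., 219.]), np.float64(6.0)]
shaft 0.34 [240. 286.] [0.462 0.238 0.034] [array([464., 234.]), array([45., 49.]), np.float64(64.0)]
head 0.9 [318. 304.] [0.415 0.034 0.034] [array([416.,  27.]), array([ 21., 217.]), np.float64(6.0)]
tray 0.89 [458. 299.] [ 0.426 -0.338  0.03 ] [array([ 431., -336.]), array([1
[... 445 characters left out ...]
33. 252.] [ 0.547 -0.256  0.1  ] [array([ 548., -258.]), array([37., 21.]), np.float64(61.0)]
lock 0.41 [397. 193.] [ 0.696 -0.168  0.1  ] [array([ 703., -172.]), array([164.,  34.]), np.float64(4.0)]
lock 0.33 [395. 253.] [ 0.545 -0.159  0.1  ] [array([ 553., -146.]), array([ 76., 261.]), np.float64(8.0)]
lock 0.33 [245. 286.] [0.461 0.214 0.1  ] [array([466., 224.]), array([39., 44.]), np.float64(64.0)]
spanner 0.6 [395. 246.] [ 0.567 -0.177  0.005] [array([ 557., -161.]), array([ 80., 283.]), np.float64(9.0)]
spanner 0.57 [398. 196.] [ 0.706 -0.187  0.005] [array([ 719., -191.]), array([175.,  39.]), np.float64(2.0)]
[[-0.972  0.235 -0.   ]
 [ 0.235  0.972  0.   ]
 [ 0.     0.    -1.   ]]
```

```bash
python3 - <<'E'
from h import *
go(.5,.32,.28,90)
m=imaging.camera_model("wrist");print(at_z(m,[[m["cx"],m["cy"]],[0,240],[320,0]],.0))
E
```

```text
shift cm [-41.1  -24.66  -4.87] turn -13.6 closing now 76.4 q7 -0.08 tcp [0.1584 0.6562 0.2313] t 0.7
[[ 0.19269825  0.64821272  0.        ]
 [ 0.10919769  0.31599225  0.        ]
 [-0.03116189  0.70624771  0.        ]]
```

drive_tool(
  series=[
    [-3.5, -2, -0.4, 0, -1],
    [-3.5, -2, -0.4, 0, -1],
    [-3.5, -2, -0.4, 0, -1],
    [-3.5, -2, -0.4, 0, -1],
    [-3.5, -2, -0.4, 0, -1],
    [-3.5, -2, -0.4, 0, -1],
  ],
)

```text
t: 1.3
eef_pos: [0.3354, 0.4891, 0.2557]
tool_rot: [0.0, 0.118, 0.993, 0.0]
contact_force: [0.9, 0.5, -0.3]
gripper_width: 0.998
grasp_force: 0.0
```

drive_tool(
  series=[
    [-3.5, -2, -0.4, 0, -1],
    [-3.5, -2, -0.4, 0, -1],
    [-3.5, -2, -0.4, 0, -1],
    [-3.5, -2, -0.4, 0, -1],
    [-3.5, -2, -0.4, 0, -1],
    [-2.6, -2.6, -0.4, -7, -1],
    [0, 0, 0, -6.6, -1],
    [0, 0, 0, 0, -1],
  ],
)

```text
t: 2.1
eef_pos: [0.501, 0.3194, 0.2796]
tool_rot: [0.0, 0.001, 1.0, 0.0]
contact_force: [-0.2, 0.7, -0.6]
gripper_width: 0.999
grasp_force: 0.0
```

```bash
cat > blocks.py <<'E'
from h import *
import sys
def find(m,im,show=None):
    """blue/red blocks via network + colour-mask of the top; prints centre and yaw of closing line candidates"""
    out=[]
    for n in ("good1","blank1"):
        for r in imaging.cut_out(n,"wrist"):
            if r["conf"]<.35: continue
            c=np.argwhere(r["mask"])[:,::-1].astype(float)
            W=at_z(m,c,.046)[:,:2]*1000
            rc=cv2.minAreaRect(W.astype(np.float32))
            print(n,round(r["conf"],2),np.round(r["centre"]),np.round(at_z(m,r["centre"],.03)[0],3),[np.round(v,1) for v in rc],len(c))
if __name__=="__main__":
    m,im=snap("wrist");cv2.imwrite(f"pics/{sys.argv[1]}.png",im[:,:,::-1]);np.save(f"pics/{sys.argv[1]}.npy",np.array([m],dtype=object));find(m,im)
    go(.5,.32,.28,90)
E
python3 blocks.py w1
```

```text
good1 0.95 [406. 234.] [0.531 0.422 0.03 ] [array([529.3, 417.3]), array([47.7, 49.5]), np.float64(77.0)] 1810
good1 0.95 [364. 128.] [0.417 0.37  0.03 ] [array([415.4, 368.1]), array([36.9, 45.9]), np.float64(63.9)] 1663
blank1 0.71 [316. 233.] [0.53 0.32 0.03] [array([528.5, 318.3]), array([37. , 50.9]), np.float64(71.3)] 1446
blank1 0.59 [241. 172.] [0.462 0.238 0.03 ] [array([462.9, 240.9]), array([40.5, 47.3]), np.float64(66.9)] 1702
shift cm [-0.06 -0.17 -0.08] turn -0.0 closing now 90.0 q7 0.94 tcp [0.4994 0.3217 0.2792] t 2.25
```

View pics/w1.png

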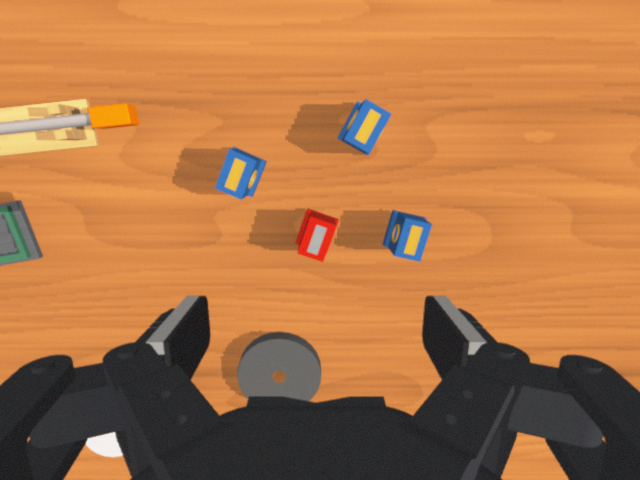

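```bash
cat > blocks.py <<'E'
from h import *
import sys
def find(m,im,cam="wrist",z=.046):
    "top patches: patch long axis = block x = closing line"
    hsv=cv2.cvtColor(im,cv2.COLOR_RGB2HSV);H,S,V=cv2.split(hsv)
    body={"blue":((H>95)&(H<130)&(S>120)),"red":(((H<6)|(H>172))&(S>150))}
    for n,b in body.items():
        k,lab,st,_=cv2.connectedComponentsWithStats(b.astype(np.uint8))
        for i in range(1,k):
            if st[i,4]<150: continue
            cnt,_=cv2.findContours((lab==i).astype(np.uint8),cv2.RETR_EXTERNAL,cv2.CHAIN_APPROX_NONE)
            hull=np.zeros_like(H);cv2.fillConvexPoly(hull,cv2.convexHull(cnt[0]),1)
            ins=(hull>0)&(lab!=i)&((((H>10)&(H<40)) if n=="blue" else (S<120)))
            k2,l2,s2,_=cv2.connectedComponentsWithStats(ins.astype(np.uint8))
            if k2<2: continue
            j=1+np.argmax(s2[1:,4]);c=np.argwhere(l2==j)[:,::-1].astype(float)
            if len(c)<20: continue
            W=at_z(m,c,z)[:,:2]*1000;mu=W.mean(0);w,v=np.linalg.eigh(np.cov(W.T))
            a=np.degrees(np.arctan2(v[1,1],v[0,1]))%180
            print(n,"px",c.mean(0).round(),"xy mm",mu.round(1),"x-axis deg",round(a,1),"size",np.round(np.sqrt(12*w),1))
if __name__=="__main__":
    m,im=snap("wrist");cv2.imwrite(f"pics/{sys.argv[1]}.png",im[:,:,::-1])
    find(m,im,z=float(sys.argv[2]) if len(sys.argv)>2 else .046)
    if len(sys.argv)>3: go(*map(float,sys.argv[3:]))
E
python3 blocks.py w2 .046 .415 .368 .12 90
```

```text
blue px [365. 128.] xy mm [415.6 371.5] x-axis deg 151.8 size [12.1 32.1]
blue px [233. 176.] xy mm [463.1 235.3] x-axis deg 156.0 size [12.2 32.1]
blue px [410. 242.] xy mm [533.8 425.3] x-axis deg 167.4 size [12.3 32.1]
red px [314. 241.] xy mm [533.3 320. ] x-axis deg 161.0 size [12.2 32.3]
shift cm [ 8.42  4.62 15.92] turn 0.0 closing now 90.0 q7 0.94 tcp [0.4993 0.3218 0.2792] t 2.3
```

drive_tool(
  series=[
    [0.6, -1.45, 2, 8, -1],
    [0, 0, 2, 8, -1],
    [0, 0, 2, 8, -1],
    [0, 0, 2, 8, -1],
    [0, 0, 2, 8, -1],
    [0, 0, 1.5, 8, -1],
    [0, 0, 1.5, 8, -1],
    [0, 0, 0, 8, -1],
  ],
  squeeze=60,
)

```text
t: 3.1
eef_pos: [0.4922, 0.3065, 0.1471]
tool_rot: [-0.001, 0.532, 0.847, -0.002]
contact_force: [-0.5, 0.7, 0.2]
gripper_width: 1.003
grasp_force: 0.0
```

drive_tool(
  series=[
    [0, 0, 0, 8, -1],
    [0, 0, 0, 8, -1],
    [0, 0, 0, 8, -1],
    [0, 0, 0, 8, -1],
    [0, 0, 0, 8, -1],
    [0, 0, 0, 8, -1],
    [0, 0, 0, 2, -1],
  ],
)

```text
t: 3.8
eef_pos: [0.4934, 0.3073, 0.1491]
tool_rot: [0.0, 0.839, 0.544, -0.0]
contact_force: [0.0, 0.5, 0.1]
gripper_width: 1.001
grasp_force: 0.0
```

```bash
python3 blocks.py w3 .046 .4631 .2353 .15 -24
```

```text
blue px [298.  50.] xy mm [534.3 425.2] x-axis deg 166.9 size [12.2 32.3]
blue px [175. 205.] xy mm [415.8 371.5] x-axis deg 151.6 size [12.2 32.2]
blue px [318. 340.] xy mm [463.3 235.2] x-axis deg 155.9 size [12.  32.4]
red px [360. 204.] xy mm [533.5 319.9] x-axis deg 160.5 size [12.3 32.3]
shift cm [-7.8   0.14 -0.09] turn 0.0 closing now -24.0 q7 -0.79 tcp [0.4935 0.3072 0.1491] t 3.85
```

drive_tool(
  series=[
    [-2.6, 0.05, 0, 0, -1],
    [-2.6, 0.05, 0, 0, -1],
    [-2.6, 0.05, 3, 0, -1],
    [0, 0, 3, 0, -1],
    [0, 0, 3, 0, -1],
    [0, 0, 2.5, 0, -1],
    [0, 0, 1.5, 0, -1],
    [0, 0, 0.7, 0, -1],
  ],
)

```text
t: 4.65
eef_pos: [0.4633, 0.2342, 0.0112]
tool_rot: [-0.0, 0.838, 0.546, -0.001]
contact_force: [-0.1, 0.8, 0.3]
gripper_width: 1.004
grasp_force: 0.0
```

drive_tool(
  series=[
    [0, 0, 0, 0, 1],
    [0, 0, 0, 0, 1],
    [0, 0, 0, 0, 1],
    [0, 0, 0, 0, 1],
    [0, 0, 0, 0, 1],
    [0, 0, 0, 0, 1],
  ],
)

```text
t: 5.25
eef_pos: [0.4646, 0.2349, 0.0135]
tool_rot: [-0.0, 0.838, 0.545, 0.001]
contact_force: [-0.8, -0.1, 7.2]
gripper_width: 0.506
grasp_force: 62.0
```

```bash
python3 - <<'E'
from h import *
o=readout.get_obs();print(o["gripper_width"],o["grasp_force"],o["contact_force"])
go(.56,-.10,.15,8)
E
```

```text
0.5058959930993644 61.97743892669678 [-0.75205963 -0.12488421  7.24989639]
shift cm [-26.7   22.33 -13.69] turn -32.0 closing now -24.0 q7 -0.57 tcp [0.4646 0.2349 0.0135] t 5.25
```

drive_tool(
  series=[
    [0, 0, -3, 0, 1],
    [0, 0, -4, 0, 1],
    [-1, 1, -4, 0, 1],
    [-3, 2.7, -2, 0, 1],
    [-3, 2.7, -2, 0, 1],
    [-3, 2.7, 0, 0, 1],
    [-3, 2.7, 0, 0, 1],
    [-3, 2.7, 0, 0, 1],
  ],
)

```text
t: 6.05
eef_pos: [0.5314, 0.0278, 0.1628]
tool_rot: [-0.0, 0.838, 0.545, 0.0]
contact_force: [-0.3, 0.3, -2.9]
gripper_width: 0.507
grasp_force: 66.8
```

drive_tool(
  series=[
    [-2.4, 2, 0, -8, 1],
    [0, 0, 0, -8, 1],
    [0, 0, 0, -8, 1],
    [0, 0, 0, -8, 1],
    [0, 0, 0, 0, 1],
  ],
)

```text
t: 6.55
eef_pos: [0.5395, -0.0012, 0.1625]
tool_rot: [-0.0, 0.656, 0.755, 0.0]
contact_force: [0.0, 0.4, -2.7]
gripper_width: 0.507
grasp_force: 67.0
```

```bash
python3 blocks.py w4 .054 .54 0 .15 8
```

```text
blue px [316. 343.] xy mm [551.8 -84.3] x-axis deg 8.1 size [28.2 73.6]
red px [306. 382.] xy mm [ 548.7 -120.1] x-axis deg 10.5 size [ 1.7 33.3]
shift cm [0.1  0.06 1.24] turn -0.2 closing now 7.8 q7 0.25 tcp [ 0.5396 -0.0011  0.1624] t 6.6
```

View pics/w4.png

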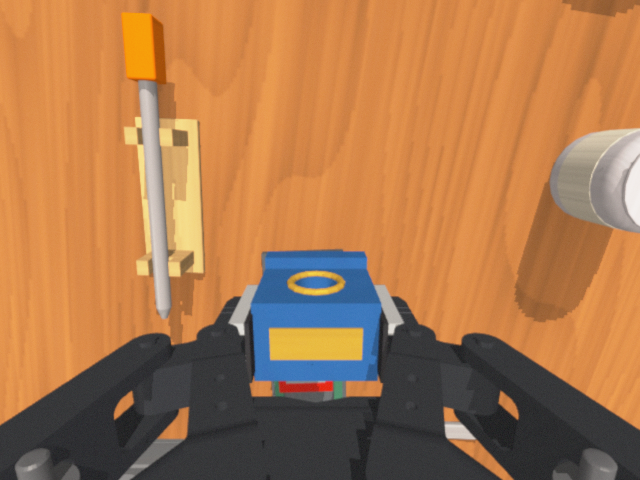

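drive_tool(
  series=[
    [-4, 0, -2, 0, 1],
    [-4, 0, -2, 0, 1],
    [-4, 0, -1, 0, 1],
    [-4, 0, 0, 0, 1],
    [-4, 0, 0, 0, 1],
    [-4, 0, 0, 0, 1],
    [-2, -0.5, 0, 0, 1],
    [0, 0, 0, 0, 1],
  ],
)

```text
t: 7.4
eef_pos: [0.5697, -0.2636, 0.2124]
tool_rot: [0.001, 0.659, 0.752, -0.001]
contact_force: [-0.1, -0.4, -2.7]
gripper_width: 0.505
grasp_force: 67.0
```

```bash
python3 blocks.py w5 .054 .57 -.26 .21 8; python3 - <<'E'
import json
from station import imaging
m=imaging.camera_model("wrist");json.dump({k:(v.tolist() if hasattr(v,"tolist") else v) for k,v in m.items()},open("m5.json","w"))
E
```

```text
blue px [316. 343.] xy mm [ 584.9 -377.1] x-axis deg 7.5 size [34.  88.3]
red px [312.  29.] xy mm [ 547.6 -114. ] x-axis deg 10.5 size [12.4 32.4]
shift cm [ 0.09 -0.02  0.21] turn -0.3 closing now 7.7 q7 0.72 tcp [ 0.5703 -0.2608  0.2121] t 7.45
```

View pics/w5.png

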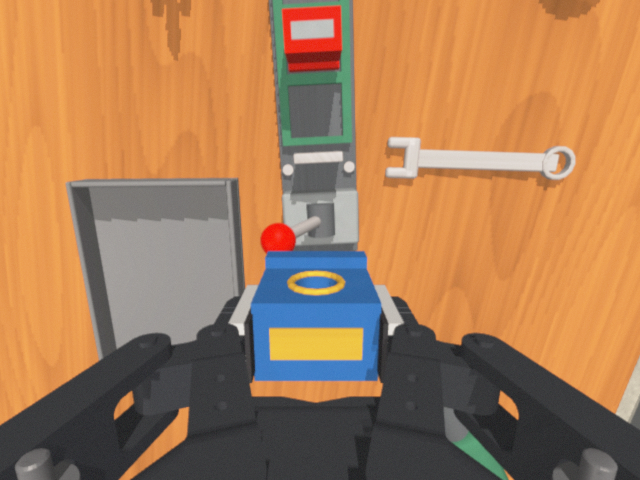

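```bash
cat > jig.py <<'E'
from h import *
from scipy.optimize import minimize
S=4
def rect(x0,x1,y0,y1,z): return np.array([[x0,y0,z],[x1,y0,z],[x1,y1,z],[x0,y1,z]])/1000
def poly(m,T,P):
    x,y,a=T;c,s=np.cos(a),np.sin(a)
    W=np.c_[x+c*P[:,0]-s*P[:,1],y+s*P[:,0]+c*P[:,1],P[:,2]];return proj(m,W)
def fill(im,p,v):cv2.fillConvexPoly(im,np.round(cv2.convexHull(p.astype(np.float32))*16).astype(np.int32),v,cv2.LINE_8,4)
def render(m,T):
    im=np.zeros((480*2,640*2),np.uint8)
    q=lambda P:poly(m,T,P)*2
    fill(im,np.r_[q(rect(-32,32,-83,83,8)),q(rect(-32,32,-83,83,14))],1)
    for yc in(-54,0,54):
        a=np.zeros_like(im);b=a.copy()
        fill(a,q(rect(-24,24,yc-22.5,yc+22.5,8)),1);fill(b,q(rect(-24,24,yc-22.5,yc+22.5,14)),1)
        im[(a&b)>0]=0
    return im
def fit(m,im,T0):
    hsv=cv2.cvtColor(cv2.resize(im,None,fx=2,fy=2,interpolation=cv2.INTER_LINEAR),cv2.COLOR_RGB2HSV);H,Sa,V=cv2.split(hsv)
    g=((H>55)&(H<95)&(Sa>90)).astype(np.uint8)
    col=(((H<8)|(H>172)|((H>100)&(H<130)))&(Sa>140)).astype(np.uint8)
    care=cv2.dilate(col,np.ones((51,51)))==0
    near=cv2.dilate(render(m,T0),np.ones((61,61)))>0
    care&=near; care[int(480*2*.52):]=False
    G=cv2.GaussianBlur(g.astype(np.float32),(0,0),2)
    cost=lambda T:float((((cv2.GaussianBlur(render(m,T).astype(np.float32),(0,0),2)-G)**2)*care).sum())
    best=None
    for dx in(0,.006,-.006):
        r=minimize(lambda u:cost([T0[0]+dx+u[0]/1000,T0[1]+u[1]/1000,T0[2]+u[2]/100]),[0,0,0],method="Nelder-Mead",options=dict(initial_simplex=[[0,0,0],[4,0,0],[0,4,0],[0,0,3]],xatol=.02,fatol=.5))
        T=np.array([T0[0]+dx+r.x[0]/1000,T0[1]+r.x[1]/1000,T0[2]+r.x[2]/100])
        if best is None or r.fun<best[0]: best=(r.fun,T)
    print("jig fit",best[0],"of",(g*care).sum(),best[1][:2].round(4),"yaw",np.degrees(best[1][2]).round(2))
    return best[1]
if __name__=="__main__":
    import json
    m=json.load(open("m5.json"));m={k:np.array(v) if isinstance(v,list) else v for k,v in m.items()}
    im=cv2.imread("pics/w5.png")[:,:,::-1].copy()
    T=fit(m,im,[.5476,-.114,np.radians(9)])
    m,im=snap("top")   # rough check
    T2=fit(m,im,T) 
E
python3 jig.py
```

```text
jig fit 250.73367309570312 of 5118 [ 0.548  -0.1107] yaw 10.31
jig fit 6.052530288696289 of 30 [ 0.4831 -0.0889] yaw 20.43
```

```bash
cat > place.py <<'E'
from h import *
import sys
J=np.array([.548,-.1107]);A=np.radians(10.3)
def W(x,y): c,s=np.cos(A),np.sin(A);return J+np.array([c*x-s*y,s*x+c*y])/1000
if __name__=="__main__":
    x,y,z=map(float,sys.argv[1:4]);p=W(x,y);print(p.round(4));go(p[0],p[1],z/1000,np.degrees(A))
    o=readout.get_obs();print("grip",o["gripper_width"],o["grasp_force"],"F",o["contact_force"].round(1))
E
python3 place.py 0 -54 40
```

```text
[ 0.5577 -0.1638]
shift cm [ 9.58e+00 -1.00e-02  1.72e+01] turn -2.4 closing now 7.9 q7 0.72 tcp [ 0.571  -0.2588  0.212 ] t 7.5
grip 0.5061742742606521 67.00120210647583 F [-1.6 -0.2 -2.3]
```

```bash
cat > refit.py <<'E'
from jig import *
from blocks import find
m,im=snap("wrist");find(m,im,z=.054)
fit(m,im,[.5476,-.114,np.radians(10)])
o=readout.get_obs();print(o["eef_pos"],o["t"],np.abs(o["joint_vel"]).max())
E
python3 refit.py; python3 refit.py
```

```text
blue px [316. 343.] xy mm [ 586.9 -371.2] x-axis deg 7.9 size [33.8 88. ]
red px [310.  37.] xy mm [ 547.5 -114.1] x-axis deg 10.4 size [12.4 32. ]
jig fit 242.9034881591797 of 5221 [ 0.5477 -0.1141] yaw 10.14
[ 0.57138599 -0.257694    0.21197219] 7.55 0.015750737631272365
blue px [316. 343.] xy mm [ 587.6 -369.8] x-axis deg 8.0 size [33.8 88. ]
red px [310.  39.] xy mm [ 547.6 -114.4] x-axis deg 10.0 size [12.4 32.3]
jig fit 228.11538696289062 of 5395 [ 0.5477 -0.1144] yaw 10.23
[ 0.57159317 -0.25714701  0.21197426] 7.6 0.006676568745927251
```

```bash
sed -i 's/^J=.*/J=np.array([.5477,-.1144]);A=np.radians(10.2)/' place.py; python3 place.py 0 -54 40
```

```text
[ 0.5573 -0.1675]
shift cm [ 9.05 -0.16 17.21] turn -2.1 closing now 8.1 q7 0.72 tcp [ 0.5716 -0.2571  0.212 ] t 7.6
grip 0.5039028466632403 67.00124144554138 F [ 0.8 -0.  -2.3]
```

drive_tool(
  series=[
    [3, -0.05, 0, 0, 1],
    [3, -0.05, 0, 0, 1],
    [3.05, -0.06, 0, -2.1, 1],
    [0, 0, 4, 0, 1],
    [0, 0, 4, 0, 1],
    [0, 0, 4, 0, 1],
    [0, 0, 4, 0, 1],
    [0, 0, 0.8, 0, 1],
  ],
)

```text
t: 8.4
eef_pos: [0.5542, -0.1667, 0.0404]
tool_rot: [-0.004, 0.641, 0.767, -0.001]
contact_force: [-1.1, 0.8, -3.7]
gripper_width: 0.509
grasp_force: 66.8
```

drive_tool(
  series=[
    [0, 0, 0, 0, 1],
    [0, 0, 0, 0, 1],
    [0, 0, 0, 0, 1],
  ],
)

```text
t: 8.7
eef_pos: [0.5588, -0.17, 0.0465]
tool_rot: [0.002, 0.642, 0.767, 0.001]
contact_force: [0.0, -0.6, -2.9]
gripper_width: 0.505
grasp_force: 66.8
```

```bash
python3 place.py 0 -54 22
```

```text
[ 0.5573 -0.1675]
shift cm [ 0.27 -0.11  2.45] turn -0.1 closing now 10.1 q7 0.72 tcp [ 0.5588 -0.17    0.0465] t 8.7
grip 0.5048916244085154 66.83305978775024 F [ 0.  -0.6 -2.9]
```

drive_tool(
  series=[
    [0, 0, 0.5, 0, 1],
    [0, 0, 0, 0, 1],
    [0, 0, 0, 0, 1],
    [0, 0, 0, 0, 1],
  ],
)

```text
t: 9.1
eef_pos: [0.5571, -0.1697, 0.0395]
tool_rot: [0.0, 0.642, 0.767, 0.0]
contact_force: [-0.6, -0.3, -2.4]
gripper_width: 0.506
grasp_force: 66.9
```

```bash
python3 place.py 0 -54 22
```

```text
[ 0.5573 -0.1675]
shift cm [0.21 0.06 1.75] turn -0.1 closing now 10.1 q7 0.73 tcp [ 0.5571 -0.1697  0.0395] t 9.1
grip 0.5058925727804854 66.8830668926239 F [-0.6 -0.3 -2.4]
```

drive_tool(
  series=[
    [0.2, 0.05, 0.3, 0, 1],
    [0, 0, 0.3, 0, 1],
    [0, 0, 0.3, 0, 1],
    [0, 0, 0.3, 0, 1],
    [0, 0, 0.2, 0, 1],
    [0, 0, 0.2, 0, 1],
    [0, 0, 0.1, 0, 1],
    [0, 0, 0, 0, 1],
  ],
)

```text
t: 9.9
eef_pos: [0.5571, -0.1676, 0.0221]
tool_rot: [-0.0, 0.642, 0.767, -0.0]
contact_force: [0.1, -0.2, -3.9]
gripper_width: 0.505
grasp_force: 66.9
```

```bash
python3 place.py 0 -54 22
```

```text
[ 0.5573 -0.1675]
shift cm [0.01 0.02 0.01] turn -0.1 closing now 10.1 q7 0.74 tcp [ 0.5571 -0.1676  0.0221] t 9.9
grip 0.5047955656802564 66.88292741775513 F [ 0.1 -0.2 -3.9]
```

drive_tool(
  series=[
    [0, 0, 0, 0, -1],
    [0, 0, 0, 0, -1],
    [0, 0, 0, 0, -1],
    [0, 0, -3, 0, -1],
    [0, 0, -4, 0, -1],
    [0, 0, 0, 0, -1],
    [2.7, 0, 0, 0, -1],
    [2.7, 0, 0, 0, -1],
  ],
)

```text
t: 10.7
eef_pos: [0.5478, -0.1147, 0.0927]
tool_rot: [0.001, 0.643, 0.766, 0.0]
contact_force: [-0.5, 0.5, -0.3]
gripper_width: 1.002
grasp_force: 0.0
```

drive_tool(
  series=[
    [0, 0, 0, 0, -1],
    [0, 0, 0, 0, -1],
    [0, 0, 0, 0, -1],
    [0, 0, 0, 0, -1],
  ],
)

```text
t: 11.1
eef_pos: [0.5477, -0.1157, 0.0923]
tool_rot: [0.0, 0.643, 0.766, -0.0]
contact_force: [-0.9, -0.4, 0.2]
gripper_width: 1.001
grasp_force: 0.0
```

```bash
python3 place.py 0 0 22; python3 blocks.py w6 .054
```

```text
[ 0.5477 -0.1144]
shift cm [0.14 0.02 7.03] turn -0.2 closing now 10.0 q7 0.59 tcp [ 0.5477 -0.1157  0.0923] t 11.1
grip 1.0008896622551053 0.0 F [-0.9 -0.4  0.2]
blue px [316. 360.] xy mm [ 557.8 -168. ] x-axis deg 10.0 size [12.4 32.1]
red px [315. 271.] xy mm [ 547.6 -114.5] x-axis deg 10.7 size [12.3 32. ]
```

View pics/w6.png

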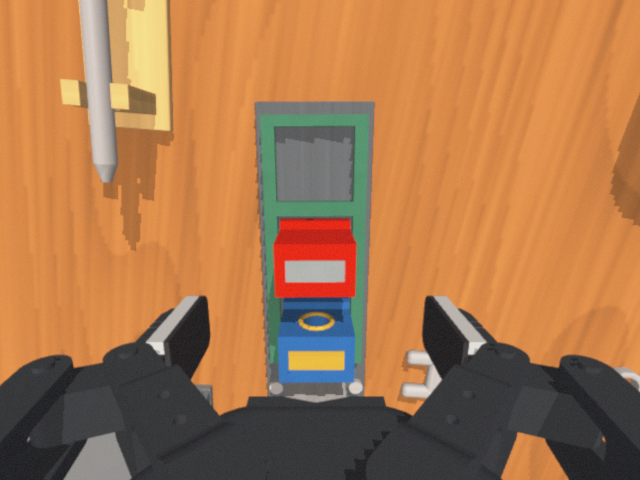

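drive_tool(
  series=[
    [0.1, 0, 3, 0, -1],
    [0, 0, 2.5, 0, -1],
    [0, 0, 1.4, 0, -1],
    [0, 0, 0, 0, 1],
    [0, 0, 0, 0, 1],
    [0, 0, 0, 0, 1],
    [0, 0, 0, 0, 1],
    [0, 0, 0, 0, 1],
  ],
)

```text
t: 11.95
eef_pos: [0.5484, -0.1139, 0.0246]
tool_rot: [0.001, 0.642, 0.767, 0.001]
contact_force: [-1.5, -0.9, 6.6]
gripper_width: 0.501
grasp_force: 62.6
```

drive_tool(
  series=[
    [0, 0, 0, 0, 1],
    [0, 0, -2, 0, 1],
    [0, 0, -3, 0, 1],
    [0, 0, -4, 0, 1],
    [0, 0, -3, 0, 1],
    [0, 0, 0, 0, 1],
    [0, 0, 0, 0, 1],
    [0, 0, 0, 0, 1],
  ],
)

```text
t: 12.75
eef_pos: [0.5463, -0.1129, 0.1419]
tool_rot: [-0.001, 0.642, 0.767, -0.001]
contact_force: [-1.0, 0.1, -2.7]
gripper_width: 0.503
grasp_force: 62.2
```

```bash
python3 - <<'E'
from h import *
o=readout.get_obs();print(o["gripper_width"],o["grasp_force"],o["contact_force"])
go(.437,-.376,.15,8)
E
```

```text
0.5026374824006759 62.231948375701904 [-1.00859902  0.09444778 -2.65540504]
shift cm [-23.97 -15.39  -0.8 ] turn 2.2 closing now 10.2 q7 0.55 tcp [ 0.5463 -0.1129  0.1419] t 12.75
```

drive_tool(
  series=[
    [0, -3.8, -2, 0, 1],
    [-4, -2.9, 0, 0, 1],
    [-4, -2.9, 0, 0, 1],
    [-4, -2.9, 0, 0, 1],
    [-4, -2.9, 0, 0, 1],
    [-4, 0, 0, 0, 1],
    [-4, 0, 0, 0, 1],
    [0, 0, 0, 2.2, 1],
  ],
)

```text
t: 13.55
eef_pos: [0.4365, -0.3827, 0.1623]
tool_rot: [0.001, 0.659, 0.752, -0.002]
contact_force: [-1.1, 1.3, -2.5]
gripper_width: 0.504
grasp_force: 62.4
```

drive_tool(
  series=[
    [0, 0, 0, 0, 1],
    [0, 0, 0, 0, 1],
    [0, 0, 4, 0, 1],
    [0, 0, 3, 0, 1],
    [0, 0, 0, 0, 1],
    [0, 0, 0, 0, 1],
  ],
)

```text
t: 14.15
eef_pos: [0.438, -0.376, 0.0933]
tool_rot: [-0.001, 0.656, 0.755, -0.0]
contact_force: [0.2, -0.4, -2.3]
gripper_width: 0.502
grasp_force: 62.4
```

```bash
python3 - <<'E'
from h import *
m,im=snap("wrist");cv2.imwrite("pics/w7.png",im[:,:,::-1])
o=readout.get_obs();print(o["gripper_width"],o["grasp_force"],o["contact_force"])
go(.437,-.376,.0205,8)
for r in imaging.cut_out("tray","wrist")[:1]:
    c=np.argwhere(r["mask"])[:,::-1].astype(float);W=at_z(m,c,.03)[:,:2]*1000;print(r["conf"],W.min(0),W.max(0))
E
```

```text
0.5060037962336438 62.364113330841064 [ 0.64841848 -0.34045219 -3.18149292]
shift cm [ 0.11 -0.16  7.38] turn -0.0 closing now 8.0 q7 1.11 tcp [ 0.4387 -0.3768  0.0943] t 14.2
0.82 [ 340.99170401 -440.59346586] [ 512.63928508 -238.18659126]
```

View pics/w7.png

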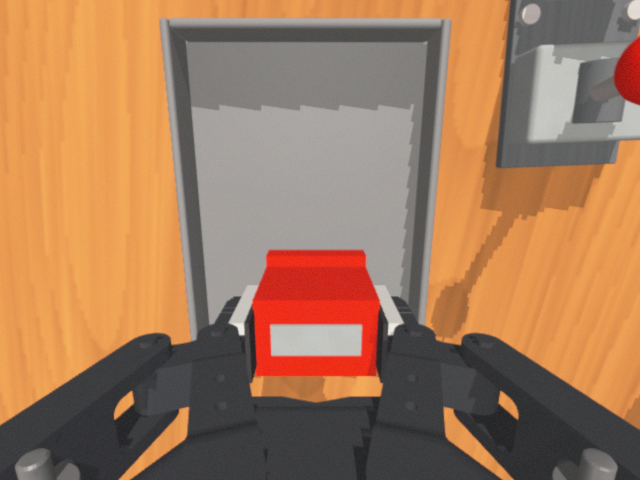

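drive_tool(
  series=[
    [0, -0.6, 2, 0, 1],
    [0, 0, 2, 0, 1],
    [0, 0, 1.5, 0, 1],
    [0, 0, 1, 0, 1],
    [0, 0, 0.6, 0, 1],
    [0, 0, 0.2, 0, 1],
    [0, 0, 0, 0, 1],
    [0, 0, 0, 0, 1],
  ],
)

```text
t: 15.05
eef_pos: [0.4326, -0.3779, 0.0216]
tool_rot: [0.0, 0.657, 0.754, 0.0]
contact_force: [-2.4, 2.5, 5.8]
gripper_width: 0.501
grasp_force: 63.6
```

drive_tool(
  series=[
    [0, 0, 0, 0, -0.5],
    [0, 0, 0, 0, -0.5],
    [0, 0, 0, 0, -0.5],
    [0, 0, -3, 0, -0.5],
    [0, 0, -4, 0, -0.5],
    [0, 0, -4, 0, -1],
    [0, 0, -4, 0, -1],
    [0, 0, -1, 0, -1],
  ],
)

```text
t: 15.85
eef_pos: [0.4339, -0.3798, 0.1848]
tool_rot: [0.004, 0.657, 0.754, 0.001]
contact_force: [0.7, 0.4, -0.8]
gripper_width: 1.0
grasp_force: 0.0
```

```bash
python3 blocks.py w8 .051 .5335 .32 .17 -19
```

```text
red px [314. 230.] xy mm [ 433.3 -378.5] x-axis deg 7.7 size [12.2 31.8]
shift cm [67.9  19.5   1.25] turn 26.9 closing now 7.9 q7 1.04 tcp [ 0.4338 -0.3794  0.1843] t 15.9
```

drive_tool(
  series=[
    [4.2, 1.2, 0, 0, -1],
    [4.2, 1.2, 0, 0, -1],
    [4.2, 1.2, 0, 0, -1],
    [4.2, 1.2, 0, 0, -1],
    [4.2, 1.2, 0, 0, -1],
    [4.2, 1.2, 0, 0, -1],
    [4.2, 1.2, 0, 0, -1],
    [4.2, 1.2, 0, 0, -1],
  ],
)

```text
t: 16.7
eef_pos: [0.4801, -0.0297, 0.1792]
tool_rot: [-0.001, 0.656, 0.754, -0.001]
contact_force: [0.8, -0.1, -0.3]
gripper_width: 0.999
grasp_force: 0.0
```

drive_tool(
  series=[
    [4.2, 1.2, 0, 0, -1],
    [4.2, 1.2, 0, 0, -1],
    [4.2, 1.2, 0, 0, -1],
    [4.2, 1.2, 0, 0, -1],
    [4.2, 1.2, 0, 0, -1],
    [4.2, 1.2, 0, 0, -1],
    [4.2, 1.2, 0, 0, -1],
    [4.2, 1.2, 0, 0, -1],
  ],
)

```text
t: 17.5
eef_pos: [0.5288, 0.316, 0.1786]
tool_rot: [-0.0, 0.656, 0.754, -0.001]
contact_force: [1.4, -0.1, 0.3]
gripper_width: 0.999
grasp_force: 0.0
```

drive_tool(
  series=[
    [0, 0, 0, 8, -1],
    [0, 0, 0, 8, -1],
    [0, 0, 0, 8, -1],
    [0, 0, 0, 2.9, -1],
    [0, 0, 0, 0, -1],
    [0, 0, 0, 0, -1],
    [0, 0, 0, 0, -1],
    [0, 0, 0, 0, -1],
  ],
)

```text
t: 18.3
eef_pos: [0.5296, 0.3143, 0.1801]
tool_rot: [-0.0, 0.814, 0.581, -0.0]
contact_force: [0.5, 0.1, -0.0]
gripper_width: 1.006
grasp_force: 0.0
```

```bash
python3 blocks.py w9 .046 .5335 .32 .012 -19
```

```text
blue px [271.  89.] xy mm [534.  425.3] x-axis deg 167.2 size [12.3 32.2]
blue px [154. 211.] xy mm [415.6 371.5] x-axis deg 151.7 size [12.3 32.6]
red px [317. 224.] xy mm [533.3 320.1] x-axis deg 160.3 size [12.7 32.2]
shift cm [ 0.66  0.19 16.82] turn 0.1 closing now -18.9 q7 -0.7 tcp [0.5296 0.3143 0.1802] t 18.35
```

drive_tool(
  series=[
    [0.65, 0.2, 3, 0.7, -1],
    [0, 0, 4, 0, -1],
    [0, 0, 4, 0, -1],
    [0, 0, 3, 0, -1],
    [0, 0, 1.5, 0, -1],
    [0, 0, 1, 0, -1],
    [0, 0, 0.2, 0, -1],
    [0, 0, 0, 0, 1],
  ],
)

```text
t: 19.15
eef_pos: [0.5344, 0.3203, 0.0143]
tool_rot: [-0.0, 0.818, 0.576, 0.001]
contact_force: [-0.5, -0.2, -0.2]
gripper_width: 0.857
grasp_force: 0.0
```

drive_tool(
  series=[
    [0, 0, 0, 0, 1],
    [0, 0, 0, 0, 1],
    [0, 0, 0, 0, 1],
    [0, 0, 0, 0, 1],
    [0, 0, 0, 0, 1],
    [0, 0, -3, 0, 1],
    [0, 0, -5, 0, 1],
    [0, 0, -5, 0, 1],
  ],
)

```text
t: 19.95
eef_pos: [0.5326, 0.3193, 0.144]
tool_rot: [0.0, 0.818, 0.576, -0.001]
contact_force: [2.2, 1.6, -3.0]
gripper_width: 0.507
grasp_force: 62.1
```

drive_tool(
  series=[
    [0, 0, -5, -8, 1],
    [0, 0, 0, -8, 1],
    [0, 0, 0, -8, 1],
    [0, 0, 0, -3.6, 1],
    [0, 0, 0, 0, 1],
    [0, 0, 0, 0, 1],
  ],
)

```text
t: 20.55
eef_pos: [0.5333, 0.3196, 0.1931]
tool_rot: [-0.0, 0.657, 0.754, -0.0]
contact_force: [-0.1, 0.7, -3.6]
gripper_width: 0.502
grasp_force: 62.4
```

```bash
python3 - <<'E'
from h import *
o=readout.get_obs();print(o["gripper_width"],o["grasp_force"],o["contact_force"])
go(.421,-.297,.18,8)
E
```

```text
0.5021238513682292 62.44818091392517 [-0.12983552  0.73428722 -3.5959999 ]
shift cm [-59.56 -19.51   1.33] turn -0.2 closing now 7.8 q7 -0.29 tcp [0.5333 0.3196 0.1931] t 20.55
```

drive_tool(
  series=[
    [-4.2, -1.4, 0, 0, 1],
    [-4.2, -1.4, 0, 0, 1],
    [-4.2, -1.4, 0, 0, 1],
    [-4.2, -1.4, 0, 0, 1],
    [-4.2, -1.4, 0, 0, 1],
    [-4.2, -1.4, 0, 0, 1],
    [-4.2, -1.4, 0, 0, 1],
    [-4.2, -1.4, 0, 0, 1],
  ],
)

```text
t: 21.35
eef_pos: [0.4684, -0.03, 0.1934]
tool_rot: [0.0, 0.657, 0.754, 0.0]
contact_force: [0.7, 0.3, -2.8]
gripper_width: 0.509
grasp_force: 62.3
```

drive_tool(
  series=[
    [-4.2, -1.4, 0, 0, 1],
    [-4.2, -1.4, 0, 0, 1],
    [-4.2, -1.4, 0, 0, 1],
    [-4.2, -1.4, 0, 0, 1],
    [-4.2, -1.4, 0, 0, 1],
    [-4.2, -1.4, 0, 0, 1],
    [0, 0, 4, 0, 1],
    [0, 0, 4, 0, 1],
  ],
)

```text
t: 22.15
eef_pos: [0.4211, -0.2919, 0.1133]
tool_rot: [0.002, 0.658, 0.753, 0.0]
contact_force: [0.6, 0.9, -3.6]
gripper_width: 0.502
grasp_force: 62.6
```

drive_tool(
  series=[
    [0, 0, 0, 0, 1],
    [0, 0, 0, 0, 1],
    [0, 0, 0, 0, 1],
    [0, 0, 0, 0, 1],
  ],
)

```text
t: 22.55
eef_pos: [0.422, -0.2899, 0.1152]
tool_rot: [0.002, 0.656, 0.754, 0.001]
contact_force: [0.2, 0.7, -2.2]
gripper_width: 0.505
grasp_force: 62.8
```

```bash
python3 - <<'E'
from h import *
o=readout.get_obs();print(o["gripper_width"],o["grasp_force"],o["contact_force"])
go(.421,-.297,.02,8)
E
```

```text
0.5046800711680858 62.794986963272095 [ 0.2072931   0.72492265 -2.24076852]
shift cm [-0.67 -0.23  9.52] turn -0.1 closing now 7.9 q7 0.99 tcp [ 0.422  -0.2899  0.1152] t 22.55
```

Lower, release with partial opening, lift, and return for the next blue block at (415.6, 371.5).

drive_tool(
  series=[
    [-0.6, -0.2, 3, 0, 1],
    [0, 0, 3, 0, 1],
    [0, 0, 2, 0, 1],
    [0, 0, 0.9, 0, 1],
    [0, 0, 0.4, 0, 1],
    [0, 0, 0.1, 0, 1],
    [0, 0, 0, 0, 1],
    [0, 0, 0, 0, 1],
  ],
)

```text
t: 23.35
eef_pos: [0.4201, -0.2961, 0.0202]
tool_rot: [0.001, 0.656, 0.754, 0.0]
contact_force: [0.6, 0.0, -3.1]
gripper_width: 0.514
grasp_force: 63.0
```

drive_tool(
  series=[
    [0, 0, 0, 0, -0.5],
    [0, 0, 0, 0, -0.5],
    [0, 0, 0, 0, -0.5],
    [0, 0, -3, 0, -0.5],
    [0, 0, -4, 0, -0.5],
    [0, 0, -4, 0, -1],
    [0, 0, -4, 0, -1],
    [0, 0, -1, 0, -1],
  ],
)

```text
t: 24.15
eef_pos: [0.4212, -0.2973, 0.1833]
tool_rot: [0.003, 0.657, 0.754, 0.001]
contact_force: [0.4, 0.1, 0.6]
gripper_width: 0.994
grasp_force: 0.0
```

```bash
python3 blocks.py w10 .051 .4156 .3715 .17 -28
```

```text
blue px [531.  82.] xy mm [ 559.8 -166.7] x-axis deg 10.0 size [12.2 32.6]
red px [313. 232.] xy mm [ 420.8 -297.2] x-axis deg 7.7 size [12.2 31.8]
red px [315. 326.] xy mm [ 433.4 -378.6] x-axis deg 8.1 size [12.3 32. ]
shift cm [66.3   8.64  1.15] turn 35.9 closing now 7.9 q7 0.92 tcp [ 0.4212 -0.297   0.1828] t 24.2
```

drive_tool(
  series=[
    [4.2, 1.7, 0, 0, -1],
    [4.2, 1.7, 0, 0, -1],
    [4.2, 1.7, 0, 0, -1],
    [4.2, 1.7, 0, 0, -1],
    [4.2, 1.7, 0, 0, -1],
    [4.2, 1, 0, 0, -1],
    [4.2, 0.5, 0, 0, -1],
    [4.2, 0, 0, 0, -1],
  ],
)

```text
t: 25.0
eef_pos: [0.4716, 0.0528, 0.1782]
tool_rot: [-0.0, 0.656, 0.754, -0.001]
contact_force: [0.5, -0.4, 1.5]
gripper_width: 1.001
grasp_force: 0.0
```

drive_tool(
  series=[
    [4.2, 0, 0, 0, -1],
    [4.2, 0, 0, 0, -1],
    [4.2, 0, 0, 0, -1],
    [4.2, 0, 0, 0, -1],
    [4.2, 0, 0, 0, -1],
    [4.2, -0.4, 0, 0, -1],
    [4.2, -0.5, 0, 0, -1],
    [3.3, -0.5, 0, 0, -1],
  ],
)

```text
t: 25.8
eef_pos: [0.4114, 0.3751, 0.1777]
tool_rot: [-0.0, 0.656, 0.755, -0.001]
contact_force: [-0.5, 0.5, -0.1]
gripper_width: 1.0
grasp_force: 0.0
```

drive_tool(
  series=[
    [0, 0, 0, 8, -1],
    [0, 0, 0, 8, -1],
    [0, 0, 0, 8, -1],
    [0, 0, 0, 8, -1],
    [0, 0, 0, 4, -1],
    [0, 0, 0, 0, -1],
    [0, 0, 0, 0, -1],
    [0, 0, 0, 0, -1],
  ],
)

```text
t: 26.6
eef_pos: [0.413, 0.3725, 0.1788]
tool_rot: [0.0, 0.857, 0.515, -0.0]
contact_force: [0.1, -0.7, 0.9]
gripper_width: 1.001
grasp_force: 0.0
```

```bash
python3 blocks.py w11 .046 .4156 .3715 .012 -28
```

```text
blue px [430.  93.] xy mm [534.2 425.2] x-axis deg 167.1 size [12.1 32.2]
blue px [319. 233.] xy mm [415.7 371.1] x-axis deg 151.9 size [12.2 32.6]
shift cm [ 0.02  0.28 16.7 ] turn -0.0 closing now -28.0 q7 -1.06 tcp [0.4131 0.3727 0.179 ] t 26.65
```

drive_tool(
  series=[
    [0, 0.25, 3, 0, -1],
    [0, 0, 4, 0, -1],
    [0, 0, 4, 0, -1],
    [0, 0, 3, 0, -1],
    [0, 0, 1.5, 0, -1],
    [0, 0, 1, 0, -1],
    [0, 0, 0.1, 0, -1],
    [0, 0, 0, 0, 1],
  ],
)

```text
t: 27.45
eef_pos: [0.4161, 0.3721, 0.0143]
tool_rot: [-0.0, 0.857, 0.515, 0.001]
contact_force: [0.0, -0.1, 0.5]
gripper_width: 0.856
grasp_force: 0.0
```

drive_tool(
  series=[
    [0, 0, 0, 0, 1],
    [0, 0, 0, 0, 1],
    [0, 0, 0, 0, 1],
    [0, 0, 0, 0, 1],
    [0, 0, 0, 0, 1],
    [0, 0, -3, 0, 1],
    [0, 0, -5, 0, 1],
    [0, 0, -5, 0, 1],
  ],
)

```text
t: 28.25
eef_pos: [0.4144, 0.3707, 0.1441]
tool_rot: [0.001, 0.858, 0.514, -0.001]
contact_force: [0.2, 2.4, -4.1]
gripper_width: 0.509
grasp_force: 62.6
```

drive_tool(
  series=[
    [0, 0, -3, -8, 1],
    [0, 0, 0, -8, 1],
    [0, 0, 0, -8, 1],
    [0, 0, 0, -8, 1],
    [0, 0, 0, -6.2, 1],
    [-4.2, 0.4, 0, 0, 1],
    [-4.2, 0.4, 0, 0, 1],
    [-4.2, 0.4, 0, 0, 1],
  ],
)

```text
t: 29.05
eef_pos: [0.449, 0.248, 0.1731]
tool_rot: [-0.0, 0.642, 0.767, -0.0]
contact_force: [-0.1, -0.5, -3.8]
gripper_width: 0.504
grasp_force: 62.9
```

drive_tool(
  series=[
    [-4.2, 0.4, 0, 0, 1],
    [-4.2, 0.4, 0, 0, 1],
    [-4.2, 0.4, 0, 0, 1],
    [-4.2, 0.4, 0, 0, 1],
    [-4.2, 0.4, 0, 0, 1],
    [-4.2, 0.4, 0, 0, 1],
    [-4, 0.4, 0, 0, 1],
    [-4, 0.4, 0, 0, 1],
  ],
)

```text
t: 29.85
eef_pos: [0.5388, -0.073, 0.1732]
tool_rot: [-0.0, 0.642, 0.767, -0.0]
contact_force: [1.1, 1.0, -3.9]
gripper_width: 0.508
grasp_force: 62.9
```

drive_tool(
  series=[
    [-4, 0, 0, 0, 1],
    [0, 0, 4, 0, 1],
    [0, 0, 4, 0, 1],
    [0, 0, 0, 0, 1],
    [0, 0, 0, 0, 1],
    [0, 0, 0, 0, 1],
    [0, 0, 0, 0, 1],
    [0, 0, 0, 0, 1],
  ],
)

```text
t: 30.65
eef_pos: [0.5473, -0.1107, 0.0948]
tool_rot: [0.001, 0.642, 0.767, 0.001]
contact_force: [-0.3, 0.0, -3.6]
gripper_width: 0.504
grasp_force: 63.1
```

```bash
python3 place.py 0 0 22
```

```text
[ 0.5477 -0.1144]
shift cm [-0.37 -0.04  7.28] turn -0.0 closing now 10.2 q7 0.62 tcp [ 0.5473 -0.1107  0.0948] t 30.65
grip 0.5043790931907273 63.08624267578125 F [-0.3  0.  -3.6]
```

drive_tool(
  series=[
    [-0.35, 0, 2, 0, 1],
    [0, 0, 2, 0, 1],
    [0, 0, 1.4, 0, 1],
    [0, 0, 0.2, 0, 1],
    [0, 0, 0, 0, 1],
    [0, 0, 0, 0, 1],
    [0, 0, 0, 0, 1],
    [0, 0, 0, 0, 1],
  ],
)

```text
t: 31.45
eef_pos: [0.5474, -0.1144, 0.0379]
tool_rot: [0.0, 0.642, 0.767, 0.0]
contact_force: [1.2, -0.1, -4.0]
gripper_width: 0.506
grasp_force: 63.2
```

```bash
python3 place.py 0 0 22
```

```text
[ 0.5477 -0.1144]
shift cm [-0.01  0.03  1.59] turn -0.1 closing now 10.1 q7 0.68 tcp [ 0.5474 -0.1144  0.0379] t 31.45
grip 0.5059617361442148 63.24591636657715 F [ 1.2 -0.1 -4. ]
```

drive_tool(
  series=[
    [0, 0.03, 0.4, 0, 1],
    [0, 0, 0.4, 0, 1],
    [0, 0, 0.4, 0, 1],
    [0, 0, 0.3, 0, 1],
    [0, 0, 0.1, 0, 1],
    [0, 0, 0, 0, 1],
    [0, 0, 0, 0, 1],
    [0, 0, 0, 0, 1],
  ],
)

```text
t: 32.25
eef_pos: [0.5469, -0.1142, 0.0225]
tool_rot: [-0.001, 0.642, 0.767, 0.0]
contact_force: [-6.6, 1.9, 15.9]
gripper_width: 0.508
grasp_force: 65.9
```

drive_tool(
  series=[
    [0, 0, 0, 0, -1],
    [0, 0, 0, 0, -1],
    [0, 0, 0, 0, -1],
    [0, 0, -3, 0, -1],
    [0, 0, -4, 0, -1],
    [0, 0, -4, 0, -1],
    [0, 0, -4, 0, -1],
    [0, 0, 0, 0, -1],
  ],
)

```text
t: 33.05
eef_pos: [0.5506, -0.1154, 0.1763]
tool_rot: [0.004, 0.642, 0.767, 0.003]
contact_force: [0.2, 0.2, 0.3]
gripper_width: 1.002
grasp_force: 0.0
```

```bash
python3 blocks.py w12 .054 .534 .425 .17 -13
```

```text
blue px [310. 234.] xy mm [ 547.5 -115.2] x-axis deg 10.0 size [12.6 32.1]
blue px [311. 299.] xy mm [ 557.7 -167.7] x-axis deg 10.9 size [12.7 32. ]
shift cm [53.39  8.01  0.37] turn 23.1 closing now 10.1 q7 0.56 tcp [ 0.5491 -0.1147  0.1738] t 33.1
```

drive_tool(
  series=[
    [4.2, 0.7, 0, 0, -1],
    [4.2, 0.7, 0, 0, -1],
    [4.2, 0.7, 0, 0, -1],
    [4.2, 0.7, 0, 0, -1],
    [4.2, 0.7, 0, 0, -1],
    [4.2, 0.7, 0, 0, -1],
    [4.2, 0.7, 0, 0, -1],
    [4.2, 0.7, 0, 0, -1],
  ],
)

```text
t: 33.9
eef_pos: [0.5422, 0.2279, 0.1698]
tool_rot: [-0.0, 0.642, 0.767, -0.001]
contact_force: [-0.0, 0.1, -0.2]
gripper_width: 0.999
grasp_force: 0.0
```

drive_tool(
  series=[
    [4.2, 0.7, 0, 0, -1],
    [4.2, 0.7, 0, 0, -1],
    [4.2, 0.7, 0, 0, -1],
    [4.2, 0.4, 0, 0, -1],
    [3, 0, 0, 0, -1],
    [0, 0, 0, 8, -1],
    [0, 0, 0, 8, -1],
    [0, 0, 0, 7.1, -1],
  ],
)

```text
t: 34.7
eef_pos: [0.5322, 0.4254, 0.1692]
tool_rot: [0.0, 0.784, 0.621, -0.001]
contact_force: [0.4, -0.2, -0.2]
gripper_width: 1.002
grasp_force: 0.0
```

drive_tool(
  series=[
    [0, 0, 0, 0, -1],
    [0, 0, 0, 0, -1],
    [0, 0, 0, 0, -1],
    [0, 0, 0, 0, -1],
  ],
)

```text
t: 35.1
eef_pos: [0.533, 0.4255, 0.1711]
tool_rot: [-0.0, 0.782, 0.623, -0.0]
contact_force: [-0.5, -0.1, -0.4]
gripper_width: 1.0
grasp_force: 0.0
```

```bash
python3 blocks.py w13 .046 .534 .4252 .012 -13
```

```text
blue px [287. 261.] xy mm [507.  409.9] x-axis deg 166.9 size [12.4 31.7]
shift cm [-1.000e-02  1.000e-01  1.592e+01] turn 0.1 closing now -12.9 q7 -0.66 tcp [0.533  0.4255 0.1712] t 35.15
```

drive_tool(
  series=[
    [-2.1, -2.2, 4, 0, -1],
    [0, 0, 4, 0, -1],
    [0, 0, 0, 0, -1],
    [0, 0, 0, 0, -1],
    [0, 0, 0, 0, -1],
    [0, 0, 0, 0, -1],
  ],
)

```text
t: 35.75
eef_pos: [0.5087, 0.4112, 0.0938]
tool_rot: [-0.0, 0.782, 0.623, 0.002]
contact_force: [-0.1, 1.0, 0.7]
gripper_width: 0.999
grasp_force: 0.0
```

```bash
python3 blocks.py w14 .046 .507 .4099 .012 -13.1
```

```text
blue px [312. 271.] xy mm [507.1 409.7] x-axis deg 167.0 size [12.5 32.2]
shift cm [-0.16 -0.12  8.14] turn 0.1 closing now -13.0 q7 -0.62 tcp [0.5083 0.411  0.0934] t 35.8
```

drive_tool(
  series=[
    [-0.15, -0.12, 3, 0, -1],
    [0, 0, 3, 0, -1],
    [0, 0, 1.5, 0, -1],
    [0, 0, 0.6, 0, -1],
    [0, 0, 0, 0, -1],
    [0, 0, 0, 0, 1],
    [0, 0, 0, 0, 1],
    [0, 0, 0, 0, 1],
  ],
)

```text
t: 36.6
eef_pos: [0.5061, 0.4094, 0.0115]
tool_rot: [-0.0, 0.782, 0.623, 0.001]
contact_force: [8.0, -0.6, 0.3]
gripper_width: 0.519
grasp_force: 1.9
```

drive_tool(
  series=[
    [0, 0, 0, 0, 1],
    [0, 0, 0, 0, 1],
    [0, 0, 0, 0, 1],
    [0, 0, -3, 0, 1],
    [0, 0, -5, 0, 1],
    [0, 0, -5, 0, 1],
    [0, 0, -3, -8, 1],
    [0, 0, 0, -8, 1],
  ],
)

```text
t: 37.4
eef_pos: [0.5079, 0.4104, 0.1757]
tool_rot: [0.0, 0.686, 0.727, 0.004]
contact_force: [-0.1, 0.8, -3.3]
gripper_width: 0.504
grasp_force: 62.3
```

drive_tool(
  series=[
    [0, 0, 0, -7.2, 1],
    [-4.2, -0.5, 0, 0, 1],
    [-4.2, -0.5, 0, 0, 1],
    [-4.2, -0.5, 0, 0, 1],
    [-4.2, -0.5, 0, 0, 1],
    [-4.2, -0.5, 0, 0, 1],
    [-4.2, -0.5, 0, 0, 1],
    [-4.2, -0.5, 0, 0, 1],
  ],
)

```text
t: 38.2
eef_pos: [0.5225, 0.1117, 0.1703]
tool_rot: [-0.0, 0.641, 0.767, -0.0]
contact_force: [1.7, -0.5, -2.5]
gripper_width: 0.507
grasp_force: 62.2
```

drive_tool(
  series=[
    [-4.2, -0.5, 0, 0, 1],
    [-4.2, -0.5, 0, 0, 1],
    [-4.2, -0.5, 0, 0, 1],
    [-4.2, -0.3, 0, 0, 1],
    [-0.7, 0, 4, 0, 1],
    [0, 0, 4, 0, 1],
    [0, 0, 4, 0, 1],
    [0, 0, 0, 0, 1],
  ],
)

```text
t: 39.0
eef_pos: [0.5321, -0.0616, 0.0461]
tool_rot: [-0.004, 0.641, 0.767, -0.003]
contact_force: [-1.4, -0.1, -2.6]
gripper_width: 0.505
grasp_force: 62.4
```

drive_tool(
  series=[
    [0, 0, 0, 0, 1],
    [0, 0, 0, 0, 1],
    [0, 0, 0, 0, 1],
    [0, 0, 0, 0, 1],
  ],
)

```text
t: 39.4
eef_pos: [0.5377, -0.0618, 0.0521]
tool_rot: [0.001, 0.641, 0.767, 0.001]
contact_force: [0.4, 0.5, -3.4]
gripper_width: 0.509
grasp_force: 62.5
```

```bash
python3 place.py 0 54 22
```

```text
[ 0.5381 -0.0613]
shift cm [0.04 0.04 3.01] turn 0.1 closing now 10.3 q7 0.59 tcp [ 0.5377 -0.0618  0.0521] t 39.4
grip 0.5089469701420974 62.47088670730591 F [ 0.4  0.5 -3.4]
```

drive_tool(
  series=[
    [0.04, 0.04, 0.8, 0, 1],
    [0, 0, 0.5, 0, 1],
    [0, 0, 0, 0, 1],
    [0, 0, 0, 0, 1],
    [0, 0, 0, 0, 1],
    [0, 0, 0, 0, 1],
  ],
)

```text
t: 40.0
eef_pos: [0.537, -0.0616, 0.0376]
tool_rot: [0.0, 0.641, 0.767, 0.0]
contact_force: [0.5, 0.5, -3.6]
gripper_width: 0.507
grasp_force: 62.6
```

```bash
python3 place.py 0 54 22
```

```text
[ 0.5381 -0.0613]
shift cm [0.01 0.11 1.56] turn 0.0 closing now 10.2 q7 0.6 tcp [ 0.537  -0.0616  0.0376] t 40.0
grip 0.5066568004963203 62.63484477996826 F [ 0.5  0.5 -3.6]
```

drive_tool(
  series=[
    [0, 0.1, 0.4, 0, 1],
    [0, 0, 0.4, 0, 1],
    [0, 0, 0.4, 0, 1],
    [0, 0, 0.3, 0, 1],
    [0, 0, 0.1, 0, 1],
    [0, 0, 0, 0, 1],
    [0, 0, 0, 0, 1],
    [0, 0, 0, 0, 1],
  ],
)

```text
t: 40.8
eef_pos: [0.5381, -0.0613, 0.0216]
tool_rot: [0.0, 0.641, 0.767, 0.0]
contact_force: [-1.0, -0.6, -2.4]
gripper_width: 0.506
grasp_force: 62.6
```

drive_tool(
  series=[
    [0, 0, 0, 0, -1],
    [0, 0, 0, 0, -1],
    [0, 0, 0, 0, -1],
    [0, 0, -3, 0, -1],
    [0, 0, -4, 0, -1],
    [-4, 0, -4, 0, -1],
    [-4, 0, -4, 0, -1],
    [-4, 0, 0, 0, -1],
  ],
)

```text
t: 41.6
eef_pos: [0.5609, -0.1717, 0.1674]
tool_rot: [0.004, 0.641, 0.768, 0.003]
contact_force: [1.3, 0.6, -0.4]
gripper_width: 0.998
grasp_force: 0.0
```

drive_tool(
  series=[
    [0, 0, 0, 0, -1],
    [0, 0, 0, 0, -1],
    [0, 0, 0, 0, -1],
    [0, 0, 0, 0, -1],
    [0, 0, 0, 0, -1],
  ],
)

```text
t: 42.1
eef_pos: [0.5575, -0.1689, 0.1618]
tool_rot: [-0.0, 0.641, 0.768, -0.0]
contact_force: [0.5, 0.8, -0.7]
gripper_width: 1.001
grasp_force: 0.0
```

```bash
python3 blocks.py w15 .054 .534 .425 .17 -13; sed -i 's/\.5476,-.114,/.5477,-.1144,/' refit.py; python3 refit.py
```

```text
blue px [316.  77.] xy mm [538.7 -60.9] x-axis deg 10.1 size [12.2 31.9]
blue px [315. 164.] xy mm [ 547.9 -115.1] x-axis deg 9.5 size [12.3 32.4]
blue px [315. 239.] xy mm [ 557.6 -168. ] x-axis deg 9.9 size [12.1 32.1]
red px [113. 352.] xy mm [ 416.  -287.7] x-axis deg 39.4 size [ 4.5 29.1]
red px [261. 398.] xy mm [ 537.4 -308.9] x-axis deg 15.0 size [ 3.3 24.8]
red px [116. 445.] xy mm [ 421.9 -377.4] x-axis deg 104.0 size [ 6.5 13. ]
shift cm [58.88  8.33 -0.79] turn 23.3 closing now 10.3 q7 0.68 tcp [ 0.5575 -0.1692  0.1619] t 42.15
blue px [316.  76.] xy mm [538.5 -60.7] x-axis deg 10.3 size [12.5 32. ]
blue px [315. 163.] xy mm [ 547.8 -115.3] x-axis deg 10.2 size [12.1 32.3]
blue px [316. 239.] xy mm [ 557.8 -168. ] x-axis deg 10.2 size [12.7 31.9]
red px [113. 352.] xy mm [ 416.3 -287.7] x-axis deg 39.1 size [ 4.6 29.9]
red px [261. 398.] xy mm [ 537.3 -309. ] x-axis deg 14.3 size [ 2.6 24.6]
red px [116. 444.] xy mm [ 421.8 -377.3] x-axis deg 107.1 size [ 6.3 13. ]
jig fit 4.532161235809326 of 29 [ 0.5483 -0.1164] yaw 10.16
[ 0.55757361 -0.16942229  0.16197596] 42.2 0.0038343070702966916
```

View pics/w15.png

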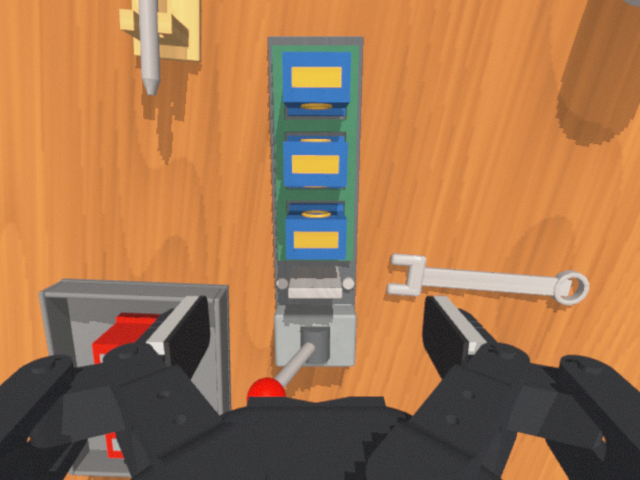

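drive_tool(
  series=[
    [3.5, 0, -1, 0, -1],
    [3.5, 0, -1, 0, -1],
    [3.5, -1.4, -1, 0, -1],
    [3.5, -1.4, 0, 0, -1],
    [3.5, -1.4, 0, 0, -1],
    [3.5, -1.4, 0, 0, -1],
    [3.5, -1.4, 0, 0, -1],
    [3.3, -1.4, 0, 3, -1],
  ],
)

```text
t: 43.0
eef_pos: [0.4245, 0.0899, 0.1923]
tool_rot: [-0.0, 0.661, 0.75, 0.0]
contact_force: [-0.1, 0.4, -0.1]
gripper_width: 1.003
grasp_force: 0.0
```

drive_tool(
  series=[
    [0, 0, 0, 0, -1],
    [0, 0, 0, 0, -1],
    [0, 0, 0, 0, -1],
    [0, 0, 0, 0, -1],
    [0, 0, 0, 0, -1],
  ],
)

```text
t: 43.5
eef_pos: [0.426, 0.0875, 0.1922]
tool_rot: [0.0, 0.662, 0.75, -0.0]
contact_force: [0.2, 0.1, 0.0]
gripper_width: 1.0
grasp_force: 0.0
```

```bash
cat > shaft.py <<'E'
from h import *
import sys
def look(name,ztop):
    m,im=snap("wrist");cv2.imwrite(f"pics/{name}.png",im[:,:,::-1])
    H,S,V=cv2.split(cv2.cvtColor(im,cv2.COLOR_RGB2HSV))
    b=((H>8)&(H<18)&(S>225)&(V>150)).astype(np.uint8);b=cv2.morphologyEx(b,cv2.MORPH_OPEN,np.ones((5,5)))
    k,l,st,_=cv2.connectedComponentsWithStats(b)
    for i in range(1,k):
        if st[i,4]<300: continue
        c=np.argwhere(l==i)[:,::-1].astype(float);W=at_z(m,c,ztop)[:,:2]*1000
        rc=cv2.minAreaRect(W.astype(np.float32));print("orange",c.mean(0).round(),len(c),"box",[np.round(v,1) for v in rc])
    for r in imaging.cut_out("shaft","wrist")[:2]: 
        c=np.argwhere(r["mask"])[:,::-1].astype(float);W=at_z(m,c,.034)[:,:2]*1000
        print("shaft",r["conf"],[np.round(v,1) for v in cv2.minAreaRect(W.astype(np.float32))])
if __name__=="__main__":
    look(sys.argv[1],float(sys.argv[2]));go(.407,.115,.016,6)
E
python3 shaft.py s1 .044
```

```text
shaft 0.83 [array([414.7,  22.3]), array([ 22.1, 219.6]), np.float64(6.7)]
shaft 0.57 [array([525.5, -39.9]), array([65.3, 66.2]), np.float64(11.6)]
shift cm [ 2.94 -1.53 17.61] turn 1.2 closing now 7.2 q7 -0.1 tcp [0.4258 0.0877 0.1922] t 43.6
```

View pics/s1.png

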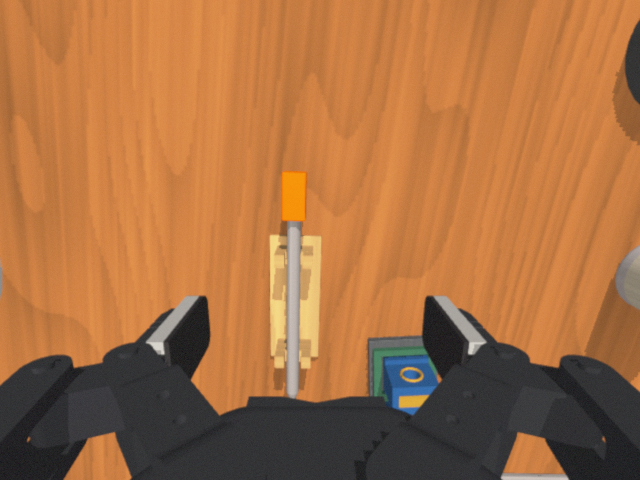

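```bash
sed -i 's/b=((H>8).*astype(np.uint8);b=cv2/b=((im[...,2]<60)\&(im[...,0]>200)\&(im[...,1]>90)).astype(np.uint8);b=cv2/' shaft.py; python3 - <<'E'
from h import *
im=cv2.imread("pics/s1.png");print(im[197,294,::-1],im[215,290,::-1],im[150,294,::-1])
E
python3 shaft.py s2 .044
```

```text
[246 145  10] [246 145  10] [195 122  68]
orange [294. 195.] 1234 box [array([405.5, 112.3]), array([19.7, 40.9]), np.float64(5.7)]
shaft 0.7 [array([413.9,  22.5]), array([ 20.3, 219.7]), np.float64(5.7)]
shift cm [ 2.91 -1.52 17.62] turn 1.2 closing now 7.2 q7 -0.1 tcp [0.4257 0.088  0.1922] t 43.7
```

```bash
python3 -c "
from h import *
go(.4055,.1123,.016,5.7)"
```

```text
shift cm [ 2.66 -1.7  17.62] turn 1.5 closing now 7.2 q7 -0.1 tcp [0.4257 0.088  0.1922] t 43.7
```

drive_tool(
  series=[
    [2.66, -1.7, 0, 1.5, -1],
    [0, 0, 3, 0, -1],
    [0, 0, 4, 0, -1],
    [0, 0, 4, 0, -1],
    [0, 0, 3, 0, -1],
    [0, 0, 0, 0, -1],
    [0, 0, 0, 0, -1],
    [0, 0, 0, 0, -1],
  ],
)

```text
t: 44.5
eef_pos: [0.4065, 0.113, 0.0536]
tool_rot: [0.0, 0.671, 0.741, 0.001]
contact_force: [-1.2, -0.3, 0.1]
gripper_width: 1.0
grasp_force: 0.0
```

```bash
python3 shaft.py s3 .044; python3 -c "
from h import *
go(.4055,.1123,.016,5.7)"
```

```text
orange [311. 289.] 3875 box [array([404.9, 114.4]), array([20. , 43.8]), np.float64(5.7)]
shaft 0.76 [array([406.8,  90.5]), array([21.3, 86.5]), np.float64(5.3)]
shift cm [0.16 0.06 3.77] turn -0.3 closing now 5.7 q7 0.06 tcp [0.4065 0.1133 0.0537] t 44.6
shift cm [-0.09 -0.12  3.77] turn 0.0 closing now 5.7 q7 0.06 tcp [0.4065 0.1133 0.0537] t 44.6
```

drive_tool(
  series=[
    [0, -0.1, 1.5, 0, -1],
    [0, 0, 1.5, 0, -1],
    [0, 0, 0.7, 0, -1],
    [0, 0, 0, 0, -1],
    [0, 0, 0, 0, 1],
    [0, 0, 0, 0, 1],
    [0, 0, 0, 0, 1],
    [0, 0, 0, 0, 1],
  ],
  squeeze=80,
)

```text
t: 45.4
eef_pos: [0.4045, 0.1127, 0.0155]
tool_rot: [0.0, 0.671, 0.742, 0.0]
contact_force: [0.6, -0.2, 0.2]
gripper_width: 0.334
grasp_force: 0.0
```

drive_tool(
  series=[
    [0, 0, 0, 0, 1],
    [0, 0, 0, 0, 1],
    [0, 0, 0, 0, 1],
    [0, 0, 0, 0, 1],
  ],
)

```text
t: 45.8
eef_pos: [0.4044, 0.1127, 0.0153]
tool_rot: [-0.0, 0.671, 0.742, 0.0]
contact_force: [-0.7, -0.1, 4.5]
gripper_width: 0.221
grasp_force: 80.2
```

```bash
python3 place.py 0 302 90
```

```text
[0.4942 0.1828]
shift cm [ 6.09  9.64 -7.47] turn -4.5 closing now 5.7 q7 0.12 tcp [0.4044 0.1127 0.0153] t 45.8
grip 0.22114108970594604 80.23312568664551 F [-0.7 -0.1  4.5]
```

drive_tool(
  series=[
    [0, 0, -1.5, 0, 1],
    [0, 0, -3, 0, 1],
    [0, 0, -3, 0, 1],
    [1.7, 2.4, 0, 0, 1],
    [1.7, 2.4, 0, 0, 1],
    [1.7, 2.4, 0, 0, 1],
    [1.7, 2.4, 0, -4.5, 1],
    [0, 0, 0, 0, 1],
  ],
)

```text
t: 46.6
eef_pos: [0.4958, 0.1931, 0.0902]
tool_rot: [0.001, 0.639, 0.769, 0.001]
contact_force: [-0.1, 0.6, -2.0]
gripper_width: 0.22
grasp_force: 79.6
```

drive_tool(
  series=[
    [0, 0, 0, 0, 1],
    [0, 0, 0, 0, 1],
    [0, 0, 0, 0, 1],
    [0, 0, 0, 0, 1],
  ],
)

```text
t: 47.0
eef_pos: [0.4925, 0.1892, 0.0902]
tool_rot: [-0.0, 0.642, 0.767, -0.0]
contact_force: [-0.2, 0.1, -0.9]
gripper_width: 0.219
grasp_force: 79.6
```

```bash
python3 shaft.py s4 .1 ; python3 place.py 0.3 310 17.3
```

```text
orange [315. 327.] 6121 box [array([494.3, 181.4]), array([22.4, 53. ]), np.float64(10.0)]
shaft 0.87 [array([501.4, 140.5]), array([33.9, 90. ]), np.float64(10.2)]
shift cm [-5.81 -9.76  7.43] turn 4.2 closing now 10.2 q7 0.02 tcp [0.4928 0.1895 0.0903] t 47.1
[0.4931 0.1908]
shift cm [0.12 0.06 7.3 ] turn 0.0 closing now 10.2 q7 0.02 tcp [0.4928 0.1895 0.0903] t 47.1
grip 0.22089993121298168 79.61869955062866 F [-0.4 -0.7 -1.1]
```

View pics/s4.png

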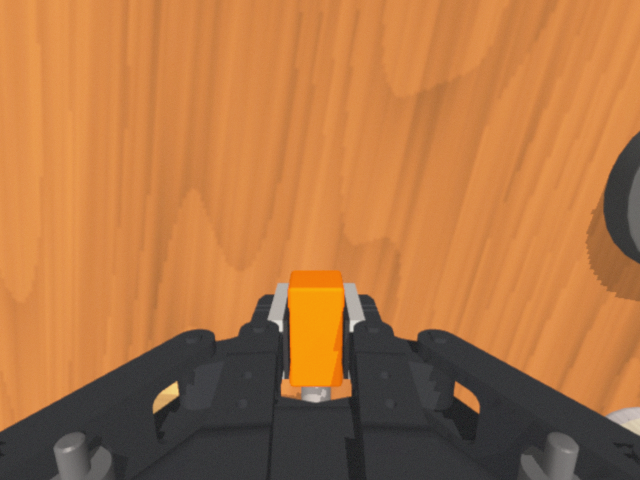

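drive_tool(
  series=[
    [0.1, 0.05, 3, 0, 1],
    [0, 0, 3, 0, 1],
    [0, 0, 1, 0, 1],
    [0, 0, 0.3, 0, 1],
    [0, 0, 0, 0, 1],
    [0, 0, 0, 0, 1],
    [0, 0, 0, 0, 1],
    [0, 0, 0, 0, 1],
  ],
)

```text
t: 47.9
eef_pos: [0.4938, 0.1912, 0.018]
tool_rot: [0.0, 0.641, 0.767, 0.001]
contact_force: [-0.4, 0.5, -1.6]
gripper_width: 0.214
grasp_force: 79.5
```

```bash
python3 place.py 0.3 310 17.3; python3 - <<'E'
from h import *
from place import W
m,im=snap("scene")
p=W(.3,200);c=proj(m,[[*p,.036]])[0];print(c)
x0,y0=int(c[0])-110,int(c[1])-60
cr=cv2.resize(im[y0:y0+120,x0:x0+180],None,fx=4.4,fy=4.4,interpolation=cv2.INTER_CUBIC)
f=lambda x,y,z:tuple(int(v) for v in (proj(m,[[*W(x,y),z]])[0]-[x0,y0]+.5)*4.4)
for y in(300,270,200,150,108,69,0): cv2.circle(cr,f(.3,y,.036),2,(0,255,0),-1)
cv2.imwrite("pics/sc1.png",cr[:,:,::-1]);print(cr.shape)
E
```

```text
[0.4931 0.1908]
shift cm [-0.03 -0.08  0.07] turn 0.0 closing now 10.2 q7 0.09 tcp [0.4938 0.1912 0.018 ] t 47.9
grip 0.2143144713650255 79.5363700389862 F [-0.4  0.5 -1.6]
[351.38914669 239.22130652]
(528, 792, 3)
```

View pics/sc1.png

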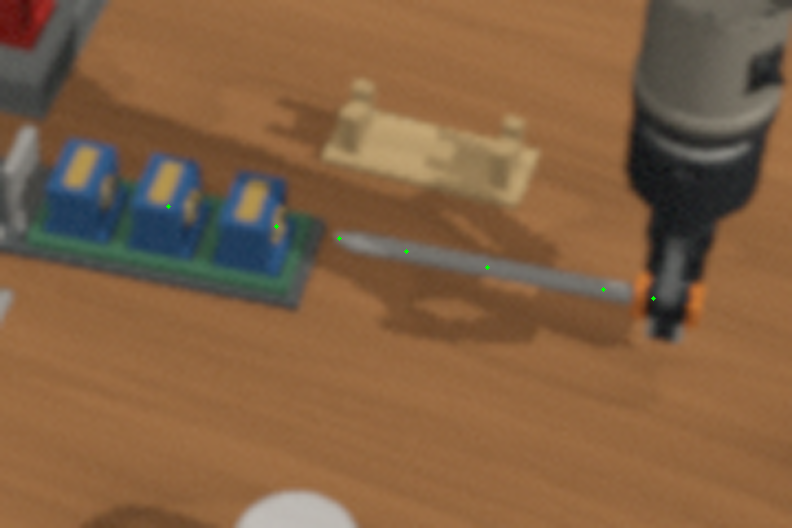

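drive_tool(
  series=[
    [0, -0.05, 0.05, 0, 1],
    [-1.5, 0, 0, 0, 1],
    [-1.2, 0, 0, 0, 1],
    [-1, 0, 0, 0, 1],
    [-0.6, 0, 0, 0, 1],
    [-0.6, 0, 0, 0, 1],
    [-0.6, 0, 0, 0, 1],
    [0, 0, 0, 0, 1],
  ],
)

```text
t: 48.75
eef_pos: [0.5028, 0.1357, 0.0167]
tool_rot: [0.0, 0.642, 0.767, -0.0]
contact_force: [1.3, 0.5, -1.6]
gripper_width: 0.216
grasp_force: 79.6
```

drive_tool(
  series=[
    [0, 0, 0, 0, 1],
    [0, 0, 0, 0, 1],
    [0, 0, 0, 0, 1],
  ],
)

```text
t: 49.05
eef_pos: [0.5026, 0.1372, 0.0167]
tool_rot: [-0.0, 0.641, 0.768, 0.0]
contact_force: [-0.1, -0.1, -1.4]
gripper_width: 0.219
grasp_force: 79.6
```

```bash
python3 place.py 0.3 255 17.3
```

```text
[0.5028 0.1366]
shift cm [-0.06  0.02 -0.06] turn 0.1 closing now 10.3 q7 0.19 tcp [0.5026 0.1372 0.0167] t 49.05
grip 0.21883237704448102 79.61170077323914 F [-0.1 -0.1 -1.4]
```

drive_tool(
  series=[
    [-0.8, 0.02, -0.05, 0, 1],
    [-0.8, 0, 0, 0, 1],
    [-0.8, 0, 0, 0, 1],
    [-0.8, 0, 0, 0, 1],
    [-0.8, 0, 0, 0, 1],
    [-0.8, 0, 0, 0, 1],
    [-0.6, 0, 0, 0, 1],
    [0, 0, 0, 0, 1],
  ],
)

```text
t: 49.85
eef_pos: [0.5126, 0.0823, 0.0172]
tool_rot: [0.0, 0.642, 0.767, -0.0]
contact_force: [0.1, -0.4, -2.0]
gripper_width: 0.216
grasp_force: 79.6
```

drive_tool(
  series=[
    [0, 0, 0, 0, 1],
    [0, 0, 0, 0, 1],
  ],
)

```text
t: 50.05
eef_pos: [0.5124, 0.0841, 0.0172]
tool_rot: [-0.0, 0.641, 0.768, 0.0]
contact_force: [-0.4, 0.1, -0.5]
gripper_width: 0.221
grasp_force: 79.6
```

```bash
python3 place.py 0.3 201 17.3
```

```text
[0.5124 0.0835]
shift cm [-0.06 -0.01 -0.01] turn 0.1 closing now 10.3 q7 0.29 tcp [0.5124 0.0841 0.0172] t 50.05
grip 0.22145231409555863 79.5978569984436 F [-0.4  0.1 -0.5]
```

drive_tool(
  series=[
    [-0.8, 0, 0, 0, 1],
    [-0.8, 0, 0, 0, 1],
    [-0.8, 0, 0, 0, 1],
    [-0.8, 0, 0, 0, 1],
    [-0.8, 0, 0, 0, 1],
    [-0.8, 0, 0, 0, 1],
    [-0.7, 0, 0, 0, 1],
    [0, 0, 0, 0, 1],
  ],
)

```text
t: 50.85
eef_pos: [0.5224, 0.0279, 0.0173]
tool_rot: [0.0, 0.642, 0.767, -0.0]
contact_force: [-0.1, 0.5, -0.9]
gripper_width: 0.218
grasp_force: 79.6
```

drive_tool(
  series=[
    [0, 0, 0, 0, 1],
    [0, 0, 0, 0, 1],
  ],
)

```text
t: 51.05
eef_pos: [0.5221, 0.0299, 0.0172]
tool_rot: [-0.0, 0.641, 0.768, 0.0]
contact_force: [0.4, 0.8, -1.8]
gripper_width: 0.222
grasp_force: 79.6
```

```bash
python3 place.py 0.3 112 17.3
```

```text
[ 0.5282 -0.0041]
shift cm [-3.46 -0.01 -0.02] turn 0.1 closing now 10.3 q7 0.38 tcp [0.5221 0.0299 0.0172] t 51.05
grip 0.22195269074295287 79.60280656814575 F [ 0.4  0.8 -1.8]
```

drive_tool(
  series=[
    [-0.7, 0, 0, 0, 1],
    [-0.7, 0, 0, 0, 1],
    [-0.7, 0, 0, 0, 1],
    [-0.5, 0, 0, 0, 1],
    [-0.3, 0, 0, 0, 1],
    [0, 0, 0, 0, 1],
    [0, 0, 0, 0, 1],
    [0, 0, 0, 0, 1],
  ],
)

```text
t: 51.85
eef_pos: [0.5273, 0.0012, 0.0172]
tool_rot: [-0.0, 0.641, 0.767, 0.0]
contact_force: [-0.4, -0.2, -2.0]
gripper_width: 0.22
grasp_force: 79.6
```

drive_tool(
  series=[
    [-0.15, 0, 0, 0, 1],
    [-0.15, 0, 0, 0, 1],
    [-0.1, 0, 0, 0, 1],
    [-0.1, 0, 0, 0, 1],
    [0, 0, 0, 0, 1],
    [0, 0, 0, 0, 1],
  ],
)

```text
t: 52.45
eef_pos: [0.5279, -0.0029, 0.0171]
tool_rot: [-0.001, 0.641, 0.768, 0.0]
contact_force: [-1.4, 5.4, -1.3]
gripper_width: 0.22
grasp_force: 79.6
```

```bash
python3 place.py 0.3 112 17.3
```

```text
[ 0.5282 -0.0041]
shift cm [-0.12  0.   -0.02] turn 0.1 closing now 10.3 q7 0.44 tcp [ 0.5279 -0.0029  0.0171] t 52.45
grip 0.2197076220603631 79.64994549751282 F [-1.4  5.4 -1.3]
```

drive_tool(
  series=[
    [-0.1, 0, 0, 0, 1],
    [-0.1, 0, 0, 0, 1],
    [0, 0, 0, 0, 1],
    [0, 0, 0, 0, 1],
    [0, 0, 0, 0, 1],
  ],
)

```text
t: 52.95
eef_pos: [0.5278, -0.0031, 0.0169]
tool_rot: [-0.002, 0.64, 0.768, 0.0]
contact_force: [-3.0, 9.8, -0.1]
gripper_width: 0.217
grasp_force: 79.7
```

```bash
python3 place.py 0.3 112 17.3
```

```text
[ 0.5282 -0.0041]
shift cm [-0.11  0.02 -0.04] turn 0.2 closing now 10.4 q7 0.45 tcp [ 0.5278 -0.0031  0.0169] t 52.95
grip 0.21733284501279088 79.73849773406982 F [-3.   9.8 -0.1]
```

drive_tool(
  series=[
    [0, 0, 0, 0, -0.2],
    [0, 0, 0, 0, -0.2],
    [0, 0, 0, 0, -0.2],
    [0, 0, 0, 0, -0.2],
    [0, 0, -2, 0, -0.2],
    [0, 0, -4, 0, -0.2],
    [0, 0, -4, 0, -0.2],
    [0, 0, -4, 0, -0.2],
  ],
)

```text
t: 53.75
eef_pos: [0.5283, -0.0066, 0.1586]
tool_rot: [0.0, 0.642, 0.767, -0.0]
contact_force: [1.5, -0.0, 0.6]
gripper_width: 0.599
grasp_force: 0.0
```

drive_tool(
  series=[
    [-4, -1, -2, 0, 1],
    [-4, -1, 0, 0, 1],
    [-4, -1, 0, 0, 1],
    [-4, -1, 0, 0, 1],
    [-4, -1, 0, 0, 1],
    [-4, -1, 0, 0, 1],
    [-2, -2, 0, 0, 1],
    [0, 0, 0, 0, 1],
  ],
)

```text
t: 54.55
eef_pos: [0.4927, -0.2814, 0.1775]
tool_rot: [0.0, 0.644, 0.765, -0.001]
contact_force: [-0.2, 1.4, -0.0]
gripper_width: -0.004
grasp_force: 0.0
```

drive_tool(
  series=[
    [0, 0, 0, 0, 1],
    [0, 0, 0, 0, 1],
    [0, 0, 0, 0, 1],
  ],
)

```text
t: 54.85
eef_pos: [0.4968, -0.2747, 0.1771]
tool_rot: [-0.0, 0.64, 0.768, 0.0]
contact_force: [0.2, 0.2, 0.7]
gripper_width: 0.001
grasp_force: 0.0
```

```bash
python3 place.py -85 -150 85; python3 - <<'E'
from h import *
from place import J,A
m,im=snap("wrist");cv2.imwrite("pics/k1.png",im[:,:,::-1])
H,S,V=cv2.split(cv2.cvtColor(im,cv2.COLOR_RGB2HSV))
b=(((H<6)|(H>172))&(S>180)).astype(np.uint8);k,l,st,cc=cv2.connectedComponentsWithStats(b)
for i in range(1,k):
    if st[i,4]<100: continue
    p=at_z(m,cc[i],.102)[0];d=(p[:2]-J)*1000;print("red",cc[i].round(),st[i],"jig",round(d[0]*np.cos(A)+d[1]*np.sin(A),1),round(-d[0]*np.sin(A)+d[1]*np.cos(A),1))
E
```

```text
[ 0.4906 -0.2771]
shift cm [-0.13 -0.65  9.21] turn 0.2 closing now 10.4 q7 0.85 tcp [ 0.4968 -0.2747  0.1771] t 54.85
grip 0.0009212356642345764 0.0 F [0.2 0.2 0.7]
red [222. 235.] [ 186  210   66   54 2466] jig -137.1 -136.8
red [388. 257.] [ 368  237   41   40 1265] jig -31.7 -150.7
red [225. 315.] [ 193  296   61   45 1929] jig -138.4 -192.1
```

View pics/k1.png

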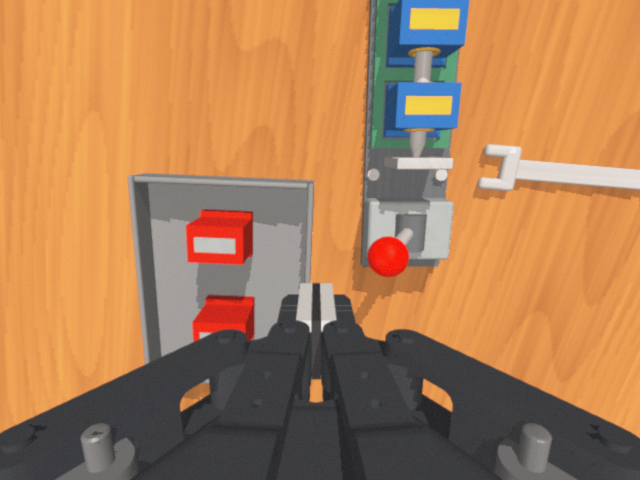

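drive_tool(
  series=[
    [-0.1, 0, 3, 0, 1],
    [0, 0, 3, 0, 1],
    [0, 0, 2, 0, 1],
    [0, 0, 1.2, 0, 1],
    [0, 0, 0, 0, 1],
    [0, 0, 0, 0, 1],
    [0, 0, 0, 0, 1],
  ],
)

```text
t: 55.6
eef_pos: [0.4971, -0.2774, 0.0864]
tool_rot: [0.001, 0.641, 0.767, 0.0]
contact_force: [-0.2, 0.5, -0.3]
gripper_width: -0.002
grasp_force: 0.0
```

drive_tool(
  series=[
    [0, 1, 0, 0, 1],
    [0, 1, 0, 0, 1],
    [0, 1, 0, 0, 1],
    [0, 1, 0, 0, 1],
    [0, 1, 0, 0, 1],
    [0, 1, 0, 0, 1],
    [0, 1, 0, 0, 1],
    [0, 0, 0, 0, 1],
  ],
)

```text
t: 56.4
eef_pos: [0.567, -0.2638, 0.085]
tool_rot: [0.0, 0.641, 0.768, 0.0]
contact_force: [-0.3, 0.0, 0.1]
gripper_width: 0.003
grasp_force: 0.0
```

```bash
python3 place.py 20 -150 85
```

```text
[ 0.5939 -0.2585]
shift cm [0.04 2.74 0.  ] turn 0.1 closing now 10.3 q7 0.87 tcp [ 0.567  -0.2638  0.085 ] t 56.4
grip 0.0029784048817463374 0.0 F [-0.3  0.   0.1]
```

drive_tool(
  series=[
    [0, 0.7, 0, 0, 1],
    [0, 0.6, 0, 0, 1],
    [0, 0.4, 0, 0, 1],
    [0, 0.3, 0, 0, 1],
    [0, 0, 0, 0, 1],
    [0, 0, 0, 0, 1],
  ],
)

```text
t: 57.0
eef_pos: [0.585, -0.2612, 0.0853]
tool_rot: [0.0, 0.641, 0.767, 0.0]
contact_force: [0.3, 0.4, 0.2]
gripper_width: -0.002
grasp_force: 0.0
```

```bash
python3 place.py 20 -150 85; cat > knob.py <<'E'
from h import *
from place import J,A
import sys
m,im=snap("wrist");cv2.imwrite(f"pics/{sys.argv[1]}.png",im[:,:,::-1])
H,S,V=cv2.split(cv2.cvtColor(im,cv2.COLOR_RGB2HSV))
b=(((H<6)|(H>172))&(S>180)).astype(np.uint8);k,l,st,cc=cv2.connectedComponentsWithStats(b)
for i in range(1,k):
    if st[i,4]<100: continue
    p=at_z(m,cc[i],.102)[0];d=(p[:2]-J)*1000;print("red",cc[i].round(),st[i],"jig",round(d[0]*np.cos(A)+d[1]*np.sin(A),1),round(-d[0]*np.sin(A)+d[1]*np.cos(A),1))
E
python3 knob.py k2
```

```text
[ 0.5939 -0.2585]
shift cm [0.1  0.93 0.03] turn 0.0 closing now 10.2 q7 0.85 tcp [ 0.585  -0.2612  0.0853] t 57.0
grip -0.0019113646761841781 0.0 F [0.3 0.4 0.2]
red [ 47. 268.] [   0  231   95   83 6055] jig -88.9 -129.4
red [385. 311.] [ 353  285   66   57 2645] jig 38.0 -146.9
red [ 55. 376.] [   0  345  109   64 4985] jig -94.8 -175.8
```

drive_tool(
  series=[
    [0, 0.2, 0, 0, 1],
    [0, 0.2, 0, 0, 1],
    [0, 0.1, 0, 0, 1],
    [0, 0, 0, 0, 1],
    [0, 0, 0, 0, 1],
  ],
)

```text
t: 57.55
eef_pos: [0.586, -0.2611, 0.0851]
tool_rot: [-0.003, 0.642, 0.767, -0.002]
contact_force: [-9.1, 1.3, 7.4]
gripper_width: 0.001
grasp_force: 5.3
```

```bash
python3 place.py 20 -150 85; python3 knob.py k3
```

```text
[ 0.5939 -0.2585]
shift cm [0.12 0.83 0.01] turn -0.1 closing now 10.1 q7 0.84 tcp [ 0.586  -0.2611  0.0851] t 57.55
grip 0.0010545611741250777 5.298629254102707 F [-9.1  1.3  7.4]
red [ 47. 268.] [   0  231   95   83 6028] jig -88.1 -129.6
red [383. 311.] [ 352  284   64   58 2616] jig 38.4 -146.9
red [ 55. 376.] [   0  345  109   63 4962] jig -93.9 -176.0
```

drive_tool(
  series=[
    [0, -1.5, 0, 0, 1],
    [0, -1.5, 0, 0, 1],
    [0, 0, -3, 0, 1],
    [0, 0, -4, 0, 1],
    [0, 1, -4, 0, 1],
    [0, 1, -4, 0, 1],
    [0, 0, 0, 0, 1],
    [0, 0, 0, 0, 1],
  ],
)

```text
t: 58.4
eef_pos: [0.5806, -0.2619, 0.2361]
tool_rot: [0.001, 0.641, 0.768, 0.001]
contact_force: [-0.2, 0.1, -1.2]
gripper_width: -0.002
grasp_force: 0.0
```

drive_tool(
  series=[
    [0, 0, 0, 0, 1],
    [0, 0, 0, 0, 1],
    [0, 0, 0, 0, 1],
  ],
)

```text
t: 58.7
eef_pos: [0.5792, -0.2618, 0.234]
tool_rot: [-0.001, 0.641, 0.767, -0.0]
contact_force: [0.7, -0.0, 0.4]
gripper_width: -0.006
grasp_force: 0.0
```

```bash
python3 knob.py k4; python3 blocks.py k5 .054; python3 shaft.py k6 .044
```

```text
red [155. 220.] [ 119  200   65   44 1967] jig -121.5 -140.4
red [357. 232.] [342 217  32  31 767] jig 38.3 -149.6
red [161. 296.] [ 129  274   60   48 2002] jig -123.4 -204.6
blue px [309.  40.] xy mm [ 547.6 -115. ] x-axis deg 10.2 size [12.4 31.8]
blue px [310. 110.] xy mm [ 557.7 -167.8] x-axis deg 10.1 size [12.1 31.7]
red px [142. 227.] xy mm [ 422.  -296.1] x-axis deg 7.9 size [12.4 32. ]
red px [150. 308.] xy mm [ 434.3 -376.6] x-axis deg 8.1 size [12.6 31.9]
shaft 0.86 [array([ 552.8, -141.1]), array([ 12.7, 124.4]), np.float64(10.3)]
shift cm [ 40.16 -10.29  21.9 ] turn 4.2 closing now 10.2 q7 0.76 tcp [ 0.5797 -0.262   0.2348] t 58.9
```

View pics/k6.png

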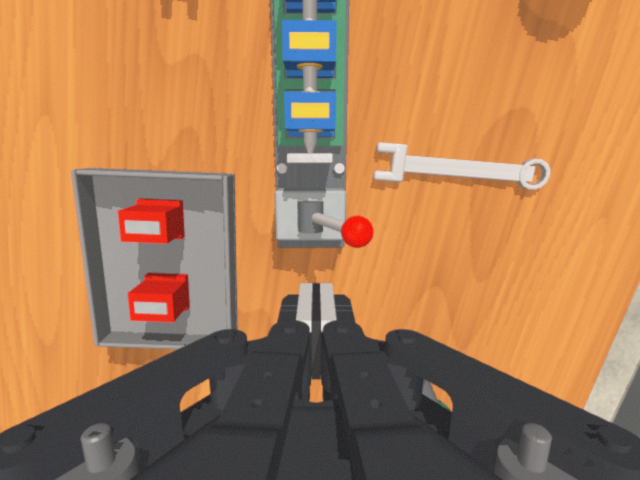

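drive_tool(
  series=[
    [4, 0, 0, 0, 1],
    [4, 0, 0, 0, 1],
    [4, -0.5, 0, 0, 1],
    [4, -1, 0, 0, 1],
    [4, -1, 0, 0, 1],
    [0, 0, 0, 0, 1],
    [0, 0, 0, 0, 1],
    [0, 0, 0, 0, 1],
  ],
)

```text
t: 59.7
eef_pos: [0.5202, -0.0707, 0.2355]
tool_rot: [0.0, 0.642, 0.767, 0.0]
contact_force: [0.4, 0.1, 0.1]
gripper_width: 0.001
grasp_force: 0.0
```

drive_tool(
  series=[
    [0, 0, 0, 0, 1],
    [0, 0, 0, 0, 1],
    [0, 0, 0, 0, 1],
  ],
)

```text
t: 60.0
eef_pos: [0.5199, -0.0705, 0.2351]
tool_rot: [0.0, 0.642, 0.767, -0.0]
contact_force: [-0.1, -0.6, -0.4]
gripper_width: -0.001
grasp_force: 0.0
```

```bash
python3 blocks.py k7 .054; python3 shaft.py k8 .044; python3 - <<'E'
from h import *
from place import J,A,W
m=imaging.camera_model("wrist");im=cv2.imread("pics/k8.png")[:,:,::-1]
b=((im[...,2]<60)&(im[...,0]>200)&(im[...,1]>90)).astype(np.uint8);b=cv2.morphologyEx(b,cv2.MORPH_OPEN,np.ones((5,5)))
c=np.argwhere(b)[:,::-1].astype(float);d=at_z(m,c,.044)[:,:2]-J
X=(d@[np.cos(A),np.sin(A)])*1000;Y=(d@[-np.sin(A),np.cos(A)])*1000
print("head jig x",np.percentile(X,[1,99]).round(1),"y",np.percentile(Y,[1,99]).round(1),len(c))
E
```

```text
blue px [337. 214.] xy mm [538.7 -60.8] x-axis deg 10.0 size [12.1 32.3]
blue px [335. 271.] xy mm [ 547.7 -115.1] x-axis deg 10.3 size [12.1 32.4]
orange [336. 149.] 1050 box [array([526.9,  -4.2]), array([21.2, 38.7]), np.float64(10.5)]
shaft 0.58 [array([539.7, -65. ]), array([ 19.6, 162.3]), np.float64(10.6)]
shift cm [20.2  -7.82 21.91] turn 4.2 closing now 10.2 q7 0.37 tcp [ 0.5198 -0.0699  0.2351] t 60.15
head jig x [-11.5   9.5] y [ 93.2 131.8] 1050
```

View pics/k8.png

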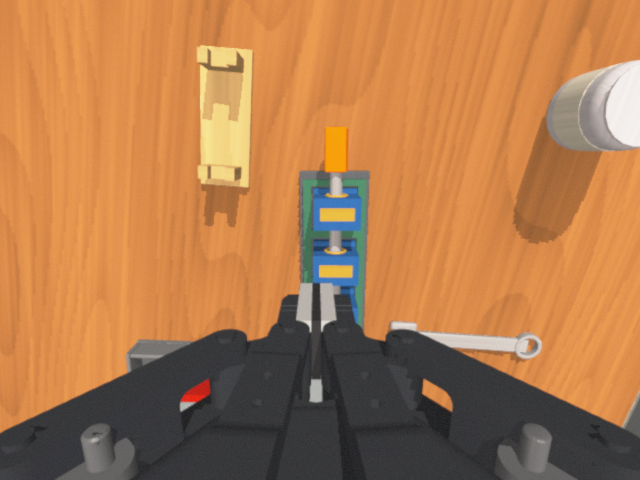

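```bash
python3 -c "
from station import hand_in
print(hand_in())"
```

```text
the job is handed in; nothing more can be done
None
```

The job is handed in: three blue blocks are seated in the jig, both red blanks are in the tray, the shaft is in against the end stop, and the lever is fully over. It took about 60 s of the 210 s, and the judge's verdict was not shown.

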